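# Screw a carving blank down on the sloping stand

## Robot

A 6-joint arm with a two-finger parallel gripper is mounted at the origin on the work surface. World frame = base frame: x ahead of the robot, y to its left, z up, the work surface at z = 0. Lengths are in mm, angles in rad, forces in N, time in s.
With the tool pointing down it reaches from about 300 to 850 mm from the base axis. Payload 4.2 kg.
Tool frame: the origin (TCP) lies on the front face of the gripper's body, between the roots of the fingers; the fingertips stand 78 mm ahead of it and the grasp point (between the pads) lies 60 mm ahead of it; z points along the fingers, y is the direction in which the jaws open and shut (so a half turn about z gives the same grasp; the last joint's range is limited). The gripper opens to 91 mm and grips with 3 to 60 N. Pads are 32 mm wide; open, the fingers measure 118 mm over their backs; the gripper's body (76 mm by 178 mm) begins 60 mm behind the grasp point.
Start: joints at [1.255, 0.32, 1.565, -0, 1.257, -0.02], TCP at [167.615, 550.036, 292.276] pointing down, gripper open.
Joint ranges: [-3.11, 3.11], [-0.84, 2.01], [0.21, 2.61], [-1.34, 4.49], [0.05, 2.63], [-2.56, 2.56]. Speed limits (rad/s): [2.57, 2.57, 3.14, 3.14, 3.14, 3.14].

## Interface

Orientations are given as a unit quaternion [w, x, y, z].
In Python, from cell import bot gives the robot as it stands.
- The arm moves only by the tool play_rows, never from a script. Its argument "series" is a list that holds one entry, the list of rows, each a list of 4 numbers: the shift along the tool's x, y, z in cm, then the turn about the tool's z in units of 8 degrees (1.0 is 8 degrees). A call has 1 to 8 rows; each row shifts and turns the pose as measured when the row begins, along the tool's axes as they then stand; what a row does not reach is not made up. A row lasts 1/8 s, in which the tool goes at most 62.5 mm and 10.7 degrees, less where a joint would pass 70% of its speed; a pose out of reach is approached as far as the arm can. A call is refused whole if a number of a shift passes 6.25 or a number of a turn 1, either way. A call with a gripper value outside its range is refused whole. "hand" is the closure in counts, from 0 (fully open) to 255 (shut), set as the call begins (left out, the last holds). The fingers move at their own pace and stop on an object; "force" is the grip in N (left out, the last holds). Time passes only in rows, so rows that do not move let the fingers close. It gives the time, the measured TCP pose, the force and the opening at its end, in the units of the state.
- bot.observe(): the state, without advancing time (a new reading comes with each control period).
- bot.grab_frame(name): name is "scene" or "top" or "wrist"; returns (picture, depth): 420x560x3 uint8, red, green, blue; 420x560 float32, mm along the optical axis (not along the pixel's ray), 0 where there is no reading.
- bot.camera_params(name): a dict with "mtx" (3x3 intrinsics, pixels), "R" (3x3) and "t" (3): a world point X has camera coordinates R X + t; the wrist camera has in their place "mount" (4x4, takes a point from camera to tool coordinates, whose origin is the TCP and whose axes are the flange's). Camera axes: x right, y down, z forward; pixel columns grow to the right and rows downward; lengths in mm; the calibration is good to about 2 mm. A picture is of the moment at which its call begins: read the wrist's pose just before it. camera_params takes no time and is no camera call.
- bot.close_job(): hands the job in, once; it reports no verdict.
Trained networks look in the newest picture that a camera, given by its name, has taken for a name from the list of things; names that differ only in an ending like _2 or _b are one class to them, and where a whole thing is asked for, a point or a joint stands for the part that bears it (a point fixed in the world has none). Each returns a list of dicts, best first, with "conf" (0 to 1); they miss things now and then, are a little off and sometimes report something else, mostly with a low value. They report only what shows in the picture. A call takes as long as a camera call. They do not tell look-alikes from the thing itself.
- bot.recognise(thing, camera): "rect" ([left, top, right, bottom] as shares, 0 to 1, of the picture: columns of its width, rows of its height, round what is visible of it).
- bot.trace(thing, camera): "pixels" (420x560 bool, what is visible of it) and "rect" ([left, top, right, bottom] as shares, 0 to 1, of the picture: columns of its width, rows of its height, round what is visible of it).
The state is a dict: "clock": time; "q": joint angles; "joint_vel": joint speeds; "tau": joint torques, N m; "tool_pos": TCP position; "ee_rot": TCP orientation; "wrist_force": force on the tool from outside, world axes, zero at the start; "torque": the same for the moment, N m; "grip_width": opening from 0.0 (shut) to 1.0 (fully open).
Only numpy, scipy, OpenCV 4.12 (cv2) and the standard library are available. Lean on these libraries where they do the work, as an engineer would, in place of code of your own. Each camera call takes 0.05 s, during which the arm holds its last target.

## Task

Clamp the red-brown carving blank on the sloping stand: while still holding it, set it down flat on the bed inside the outline with one end against the low ledge, and let go of it there. Then swing the clamp arm over the blank to its stop, and screw the orange knob clockwise, regripping as often as needed, all the way down until it stops, so that the rubber pad holds the blank. Leave the pale offcut and the tools, tin and pot where they are.

Things in the scene. Friction and masses are not known exactly. Their poses are not given: they have to be found in the camera images.
- blank: Loose red-brown block of wood, 100 x 50 x 36 mm (its x, y, z), 0.1 to 0.18 kg, lying flat on the table. Origin at the centre of its underside, x along its length, z up.
- bed: Plywood bed of the fixed stand, 225 x 130 mm, sloping 30 degrees, rising away from the robot. x points up the slope, y across it to the left, z square out of its surface (leaning towards the robot). Origin on its upper surface, 66 mm above the table, where the centre of the blank's underside belongs, the blank's x along this x (either way round). A black outline 58 mm wide marks the place.
- ledge (a point): Middle of the upper face of the dark ledge across the bed's low end, at the bed's surface, 50 mm down the slope from the bed's origin; axes as the bed's. The ledge stands 14 mm proud. The blank's lower end belongs against it; wood does not slide down the slope by itself.
- pivot (a point): Foot of the steel post that the clamp arm swings on, at x = 0.110, y = 0 of the bed, on its surface; axes as the bed's. The swing axis is square to the bed.
- clamp_arm (a joint): Swing of the steel clamp arm about the post, rad. 0 = parked, pointing 0.4 rad uphill of bed +y; grows anticlockwise seen from above, to the stop at 1.971, where it points down the slope and the screw stands over the bed's origin. The screw's axis, square to the bed, is 110 mm from the post's. Arm 24 mm wide, end boss's top 70 mm above the bed. It stays where left; some 4 N at the knob moves it.
- knob (a joint): Turn of the clamp screw, rad; grows clockwise seen from above the knob; 9.42 (1 1/2 turns) is its end stop, fully down. Knob and screw go down 7 mm a turn. Turning takes 0.06 N m; it stays where left.
- knob_top (a point): Centre of the top of the orange knob, which is round, 41 mm in diameter and 30 mm high: grip it about 15 mm below this point along the bed's z. z is along the screw's axis, away from the bed. At screw turn 0 the top is 114 mm above the bed, and the knob's underside 14 mm above the arm's boss.
- pad: Round black rubber-faced pad, 26 mm in diameter, 8 mm thick, sprung (2.5 N/mm, 8 mm stroke) on the lower end of the screw. Origin on the screw's axis, 42.5 mm below the pad's underside along the bed's z. At screw turn 0 its underside is 42.5 mm above the bed, 6.5 mm clear of the blank; fully down it presses the blank with about 10 N.
- offcut: Loose pale block of wood of the same size as the blank; leave it. Origin at the centre of its underside.
- gouge_a: Carving gouge lying on the table, 230 mm long, handle 22 mm thick; leave it. Origin under the ferrule, between handle and blade, blade to its x.
- gouge_b: A second gouge like the first; leave it. Origin under the ferrule, blade to its x.
- mallet: Wooden mallet lying on the table, head 75 x 120 x 70 mm centred 80 mm along x from the origin, handle to -x, 245 mm long in all; leave it.
- glue: Yellow glue pot with an orange lid, 60 mm in diameter, 80 mm tall, upright; leave it. Origin at the centre of its foot.
- wax: Low steel wax tin, 70 mm in diameter, 50 mm tall; leave it. Origin at the centre of its foot.
- bench_dog: Small orange bench dog, 45 x 30 x 25 mm; leave it. Origin at the centre of its underside.
There are look-alikes about, which are no part of the job. What is meant by the blank is not blue or yellow, and is the smaller of those in its own colour.

How it is judged:
By the outcome, as a careful person would: the job done as asked, in the order asked, and still so for the second after the job is handed in, with the robot touching nothing.
It also fails if it takes over 72 s, if anything falls off the work surface, if the arm or the gripper's body presses on something with over 40 N, if the wrist force passes 120 N, or if a joint passes its speed limit or range.

## Working session

There is one attempt and no reset: what is moved stays moved. The work goes in short steps, Python scripts to look and compute and a tool call to move; the robot and the scene stay as the last step left them, time stands still between calls to the robot, and variables do not carry over. Pictures are saved under pics/ and viewed, and the job is handed in when it is done.

Besides the shell and the picture viewer there is one more tool, called after "Request:" as name(argument=value, ...) on one line, values as JSON. play_rows: Moves the arm, as the interface text tells. Its arguments: {"type":"object","properties":{"series":{"type":"array"},"hand":{"type":"number"},"force":{"type":"number"}},"required":["series"]}

```bash
mkdir -p pics; ls; python3 - <<'E'
from cell import bot
import cv2,numpy as np
np.set_printoptions(precision=4,suppress=True)
print(bot.observe())
for n in("scene","top"):
    p,d=bot.grab_frame(n); cv2.imwrite(f"pics/{n}0.png",p[:,:,::-1]); np.savez(f"{n}0.npz",p=p,d=d)
    print(n,bot.camera_params(n))
print(bot.camera_params("wrist"))
E
```

```text
pics
{'clock': 0.0, 'q': array([ 1.255 ,  0.3203,  1.5657, -0.    ,  1.2574, -0.02  ]), 'joint_vel': array([ 0.0019,  0.0006,  0.0007,  0.0011,  0.0011, -0.0002]), 'tau': array([ -0.0026, -41.2466, -23.1967,   0.0725,   0.0459,  -0.0001]), 'tool_pos': array([167.4902, 549.6745, 291.4211]), 'ee_rot': array([-0.0001,  0.1473,  0.9891, -0.0009]), 'wrist_force': array([-0.0353, -0.7495,  0.2262]), 'torque': array([ 0.0417,  0.0304, -0.0004]), 'grip_width': 0.9994417967828235}
scene {'mtx': array([[488.2978,   0.    , 276.7217],
       [  0.    , 488.2978, 201.7499],
       [  0.    ,   0.    ,   1.    ]]), 'R': array([[-0.0089,  0.9999, -0.01  ],
       [ 0.8149,  0.0015, -0.5796],
       [-0.5796, -0.0133, -0.8148]]), 't': array([  -2.9879, -327.5527, 2071.2725])}
top {'mtx': array([[400.344 ,   0.    , 277.3983],
       [  0.    , 400.344 , 212.7667],
       [  0.    ,   0.    ,   1.    ]]), 'R': array([[-0.0082, -1.    ,  0.0045],
       [-0.9863,  0.0073, -0.1645],
       [ 0.1645, -0.0057, -0.9864]]), 't': array([  31.0068,  556.6561, 1096.6478])}
{'mtx': array([[336.0168,   0.    , 284.8326],
       [  0.    , 336.0168, 210.5876],
       [  0.    ,   0.    ,   1.    ]]), 'mount': array([[  0.001 ,  -0.9599,  -0.2803,  81.5338],
       [  1.    ,   0.0008,   0.0009,  -0.4374],
       [ -0.0007,  -0.2803,   0.9599, -92.534 ],
       [  0.    ,   0.    ,   0.    ,   1.    ]])}
```

View pics/scene0.png

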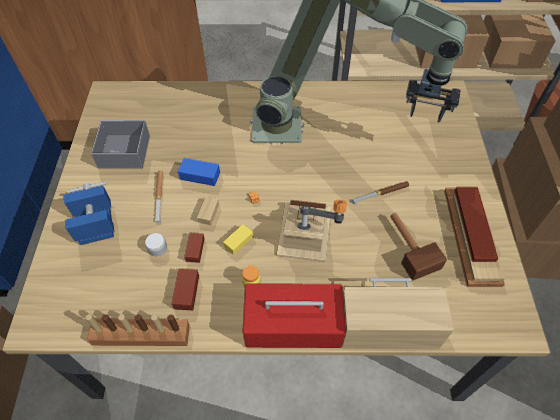

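View pics/top0.png

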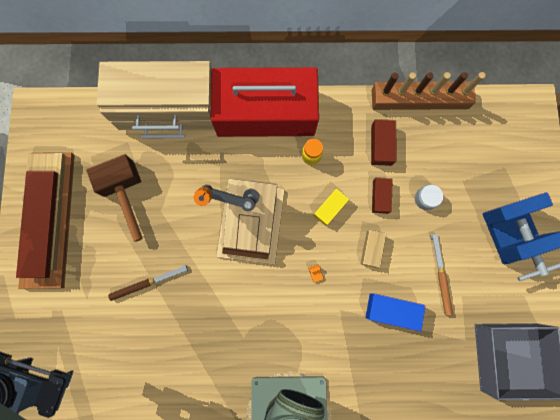

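The small red-brown block at top (382,195) is the blank; a larger one sits at (384,142). The stand is at (250,220), with the knob at (203,196). I'll measure these next.

```bash
cat > h.py <<'E'
import numpy as np,cv2
from cell import bot
from scipy.spatial.transform import Rotation as Ro
np.set_printoptions(precision=4,suppress=True)
def cloud(p,d,cam):
    K,R,t=cam["mtx"],cam["R"],cam["t"]
    v,u=np.mgrid[:420,:560]
    c=np.stack([(u-K[0,2])/K[0,0]*d,(v-K[1,2])/K[1,1]*d,d],-1)
    return (c-t)@R
def Rq(q): return Ro.from_quat([q[1],q[2],q[3],q[0]]).as_matrix()
def wcam(s):
    M=bot.camera_params("wrist"); T=np.eye(4);T[:3,:3]=Rq(s["ee_rot"]);T[:3,3]=s["tool_pos"]
    T=T@M["mount"]; R=T[:3,:3].T
    return dict(mtx=M["mtx"],R=R,t=-R@T[:3,3])
E
python3 - <<'E'
from h import *
for n in ("top","scene"):
    z=np.load(f"{n}0.npz");W=cloud(z["p"],z["d"],bot.camera_params(n)); 
    for th in ("blank","bed","knob","clamp_arm","offcut","pad"):
        for r in bot.trace(th,n)[:4]:
            m=r["pixels"]&(z["d"]>0); 
            P=W[m]
            print(n,th,round(r["conf"],2),(np.array(r["rect"])*[560,420,560,420]).round(0),len(P),np.median(P,0).round(1),P[:,2].max().round(1))
            if th=="blank":
                P2=P[P[:,2]>27]; 
                if len(P2)>20: print("   ",cv2.minAreaRect(P2[:,:2].astype(np.float32)),np.median(P2[:,2]))
            if th=="bed":
                c=P.mean(0); u,s,vt=np.linalg.svd(P-c); print("   n",vt[2])
print(bot.observe()["clock"])
E
```

```text
top blank 0.98 [369. 120. 398. 167.] 1118 [ 765.6 -286.1   46.9] 55.4
    ((772.166015625, -290.92333984375), (63.640480041503906, 129.3645782470703), 86.75749969482422) 47.4050081493159
top blank 0.97 [370. 293. 425. 330.] 1580 [ 281.1 -293.    52.9] 60.6
    ((279.6264953613281, -297.77996826171875), (147.1636199951172, 72.40331268310547), 77.11724853515625) 53.072681923293004
top blank 0.61 [314. 192. 348. 227.] 620 [ 574.8 -128.1   36.8] 42.9
    ((577.7753295898438, -129.81085205078125), (49.8592414855957, 100.93408966064453), 48.55989456176758) 36.9104897308043
top blank 0.59 [373. 178. 391. 213.] 668 [ 607.7 -276.3   36.5] 42.5
    ((610.95556640625, -280.3683166503906), (50.959388732910156, 101.04216766357422), 84.86957550048828) 36.89108319576374
top bed 0.88 [195. 178. 278. 260.] 4136 [547.  111.4  96.2] 240.4
   n [-0.6051 -0.3726  0.7035]
top knob 0.67 [195. 188. 211. 206.] 273 [569.4 207.8 229.2] 240.4
top clamp_arm 0.8 [192. 184. 256. 212.] 759 [570.7 174.2 189. ] 240.4
top clamp_arm 0.67 [193. 186. 215. 207.] 266 [569.3 207.6 229.5] 240.4
top offcut 0.79 [357. 231. 388
[... 634 characters left out ...]
1.97412109375), 49.21259307861328) 35.28958091191151
scene blank 0.6 [176. 160. 220. 186.] 890 [ 294.9 -292.4   49.6] 63.3
    ((278.811767578125, -297.7794189453125), (150.29766845703125, 81.70401763916016), 76.77812194824219) 51.22504844320218
scene bed 0.64 [284. 198. 346. 242.] 1587 [575.  117.5 129.9] 240.4
   n [ 0.5288  0.4241 -0.7352]
scene knob 0.64 [332. 200. 343. 214.] 144 [577.4 208.5 225.8] 240.4
scene knob 0.23 [242. 266. 257. 289.] 280 [747.3 -76.2  77.7] 131.0
scene clamp_arm 0.86 [302. 199. 348. 224.] 535 [577.1 191.  187.9] 240.4
scene clamp_arm 0.55 [250. 192. 255. 202.] 82 [395.6 -80.7  14.3] 31.1
scene offcut 0.94 [201. 196. 218. 224.] 431 [ 464.5 -244.7   33.9] 44.9
0.7
```

```bash
python3 - <<'E'
from h import *
from scipy.optimize import least_squares
z=np.load("top0.npz");W=cloud(z["p"],z["d"],bot.camera_params("top"))
r=[r for r in bot.trace("bed","top")][0] 
m=r["pixels"]&(z["d"]>0); P=W[m]
rng=np.random.default_rng(0);best=None
for i in range(2000):
    a=P[rng.choice(len(P),3,False)];n=np.cross(a[1]-a[0],a[2]-a[0]);n/=np.linalg.norm(n)+1e-9
    if n[2]<0:n=-n
    if not .8<n[2]<.93: continue
    k=abs((P-a[0])@n)<2.5
    if best is None or k.sum()>best.sum():best=k
Q=P[best];c=Q.mean(0);n=np.linalg.svd(Q-c)[2][2];n*=np.sign(n[2])
print(best.sum(),len(P),c,n,np.degrees(np.arccos(n[2])))
yaw=np.arctan2(-n[1],-n[0]);print("yaw",np.degrees(yaw))
n=np.array([-.5*np.cos(yaw),-.5*np.sin(yaw),np.cos(np.pi/6)])
ex=np.array([np.cos(yaw)*n[2],np.sin(yaw)*n[2],.5]);ey=np.cross(n,ex)
# mean plane c; rectify image: bed coords
cam=bot.camera_params("top")
a=np.arange(160,-160,-.5);b=np.arange(120,-120,-.5)
A,B=np.meshgrid(a,b,indexing="ij")
X=c+A[...,None]*ex+B[...,None]*ey
C=X@cam["R"].T+cam["t"];K=cam["mtx"]
u=C[...,0]/C[...,2]*K[0,0]+K[0,2];v=C[...,1]/C[...,2]*K[1,1]+K[1,2]
im=cv2.remap(z["p"],u.astype(np.float32),v.astype(np.float32),cv2.INTER_CUBIC)
cv2.imwrite("pics/rect0.png",im[:,:,::-1][:600])
np.savez("rect.npz",c=c,ex=ex,ey=ey,n=n)
E
```

```text
2275 4136 [534.4728 102.2394  89.5098] [-0.4952  0.0694  0.866 ] 30.005041815199537
yaw -7.979339596952827
```

View pics/rect0.png

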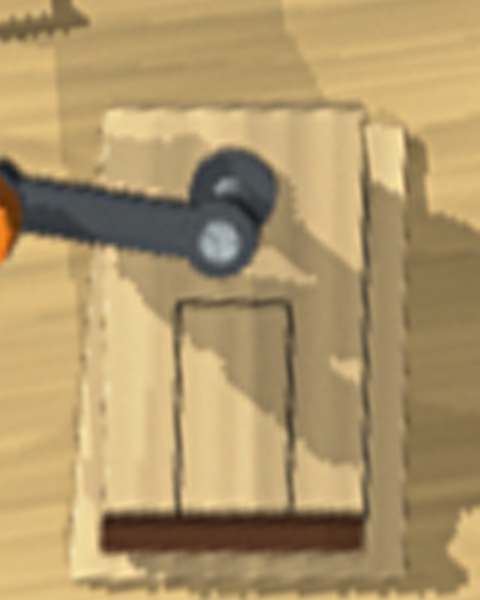

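The bed frame fits: yaw is -8°, and the origin, ledge and outline agree with each other. Next I'll work out the move to a point above the blank.

```bash
cat >> h.py <<'E'
z_=np.load("rect.npz")
EX,EY,EN=z_["ex"],z_["ey"],z_["n"]
O=z_["c"]-47*EX+2.8*EY
B=np.stack([EX,EY,EN],1)
def bedp(p): return O+B@np.array(p,float)
def plan(tgt,ydir=None,s=None):
    """shift to the target TCP in tool cm, turn (8deg units) about tool z to bring tool y to +-ydir"""
    s=s or bot.observe();R=Rq(s["ee_rot"])
    d=R.T@(np.array(tgt)-s["tool_pos"])/10
    print("t",round(s["clock"],2),"pos",s["tool_pos"].round(1),"grip",round(s["grip_width"],3),"F",s["wrist_force"].round(1))
    print("zdir",R[:,2].round(3),"ydir",R[:,1].round(3),"q",s["q"].round(2))
    print("shift cm",d.round(2),"rows>=",np.ceil(np.linalg.norm(d)/6.25))
    if ydir is not None:
        y=R.T@np.array(ydir,float); a=np.degrees(np.arctan2(-y[0],y[1])); a=(a+90)%180-90
        print("turn units",round(a/8,2),"deg",round(a,1))
E
python3 - <<'E'
from h import *
print("O",O); a=np.radians(-5)
plan([600,-280,250],[-np.sin(a),np.cos(a),0])
E
```

```text
O [494.5523 110.6625  66.0098]
t 0.75 pos [167.6 550.  292.3] grip 1.006 F [ 0.5 -0.2  0.9]
zdir [ 0.  0. -1.] ydir [0.291 0.957 0.   ] q [ 1.25  0.32  1.56  0.    1.26 -0.02]
shift cm [-65.55 -66.8    4.22] rows>= 15.0
turn units -1.49 deg -11.9
```

Request:
play_rows(series=[[[-4.2, -4.3, 0, 0], [-4.2, -4.3, 0, 0], [-4.2, -4.3, 0, 0], [-4.2, -4.3, 0, 0], [-4.2, -4.3, 0, 0], [-4.2, -4.3, 0, 0], [-4.2, -4.3, 0, 0], [-4.2, -4.3, 0, -0.75]]], hand=0, force=30)

```text
clock: 1.75
tool_pos: [395.2, 115.3, 292.9]
ee_rot: [0.004, 0.089, 0.996, 0.003]
wrist_force: [0.5, 0.3, 0.3]
grip_width: 1.001
```

```bash
python3 - <<'E'
from h import *
a=np.radians(-5)
plan([600,-280,250],[-np.sin(a),np.cos(a),0])
E
```

```text
t 1.75 pos [395.2 115.3 292.9] grip 1.001 F [0.5 0.3 0.3]
zdir [ 0.008  0.005 -1.   ] ydir [0.178 0.984 0.006] q [ 0.25  0.06  1.9   0.    1.17 -1.14]
shift cm [-27.15 -35.29   4.25] rows>= 8.0
turn units -0.65 deg -5.2
```

Request:
play_rows(series=[[[-3.5, -4.6, 0.3, -0.3], [-3.5, -4.6, 0.4, -0.35], [-3.5, -4.8, 0.5, 0], [-3.5, -4.8, 0.5, 0], [-3.5, -4.8, 0.6, 0], [-3.5, -4.6, 0.6, 0], [-3.0, -4.0, 0.6, 0], [0, 0, 0, 0]]])

```text
clock: 2.75
tool_pos: [606.6, -247.1, 257.8]
ee_rot: [0.007, 0.046, 0.999, 0.003]
wrist_force: [-1.5, 1.2, -0.6]
grip_width: 1.001
```

```bash
cat > look.py <<'E'
from h import *
import sys
def wshot(name):
    s=bot.observe();p,d=bot.grab_frame("wrist");cv2.imwrite(f"pics/{name}.png",p[:,:,::-1]);return s,p,d,cloud(p,d,wcam(s))
E
python3 - <<'E'
from look import *
s,p,d,W=wshot("w1")
for r in bot.trace("blank","wrist")[:4]:
    P=W[r["pixels"]&(d>0)];Q=P[P[:,2]>30]
    print(r["conf"],np.array(r["rect"])*[560,420,560,420],np.median(P,0),cv2.minAreaRect(Q[:,:2].astype(np.float32)) if len(Q)>9 else 0)
a=np.radians(-5)
plan([610,-280,88],[-np.sin(a),np.cos(a),0])
E
```

```text
0.79 [345.016  91.686 459.592 206.094] [ 569.6052 -132.2074   35.8883] ((573.9662475585938, -130.52566528320312), (50.40531921386719, 100.05583953857422), 48.77823257446289)
0.65 [222.488 277.998 284.984 374.808] [ 755.2793 -293.4872   45.8011] ((690.1295776367188, -288.03125), (64.65554809570312, 228.50486755371094), 86.69559478759766)
0.57 [219.912 142.59  275.576 250.11 ] [ 602.1679 -279.9864   35.8078] ((607.552978515625, -281.286865234375), (50.104583740234375, 99.41413116455078), 85.48279571533203)
t 2.85 pos [ 605.4 -244.3  258.9] grip 1.003 F [-0.3  0.7  0.2]
zdir [ 0.014  0.007 -1.   ] ydir [0.089 0.996 0.008] q [-0.41  0.46  1.43  0.01  1.24 -1.89]
shift cm [-0.54 -3.66 17.07] rows>= 3.0
turn units -0.01 deg -0.1
```

View pics/w1.png

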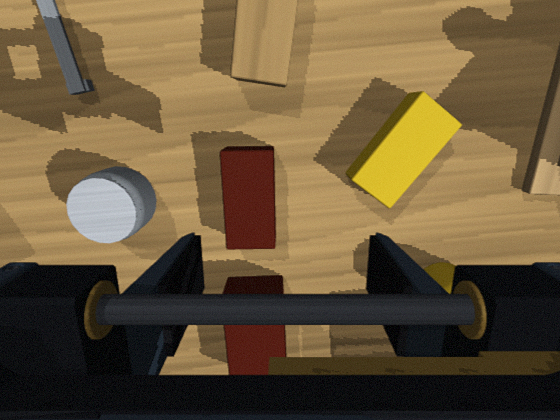

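The w1 picture shows the blank at pixel (248,198) and the tin at (110,205). I'll partly close the jaws so they clear the tin, then descend.

Request:
play_rows(series=[[[-0.5, -3.7, 0.5, 0], [0, 0, 5, 0], [0, 0, 5, 0], [0, 0, 4, 0], [0, 0, 0, 0]]], hand=45)

```text
clock: 3.48
tool_pos: [608.5, -273.8, 116.0]
ee_rot: [0.009, 0.041, 0.999, 0.004]
wrist_force: [-0.6, -0.0, 0.4]
grip_width: 0.822
```

```bash
python3 - <<'E'
from h import *
a=np.radians(-4.7)
plan([609,-281,87],[-np.sin(a),np.cos(a),0])
E
```

```text
t 3.48 pos [ 608.5 -273.8  116. ] grip 0.822 F [-0.6 -0.   0.4]
zdir [ 0.019  0.007 -1.   ] ydir [0.082 0.997 0.008] q [-0.45  0.6   1.57  0.02  0.96 -1.94]
shift cm [-0.05 -0.73  2.89] rows>= 1.0
turn units -0.0 deg -0.0
```

Request:
play_rows(series=[[[0, -0.8, 2.0, 0], [0, 0, 0.8, 0], [0, 0, 0, 0]]])

```text
clock: 3.85
tool_pos: [610.4, -281.8, 91.5]
ee_rot: [0.013, 0.04, 0.999, 0.002]
wrist_force: [0.9, 0.3, -0.1]
grip_width: 0.825
```

```bash
python3 - <<'E'
from h import *
a=np.radians(-4.7)
plan([609,-281,87],[-np.sin(a),np.cos(a),0])
E
```

```text
t 3.85 pos [ 610.4 -281.8   91.5] grip 0.825 F [ 0.9  0.3 -0.1]
zdir [ 0.026  0.003 -1.   ] ydir [0.08  0.997 0.006] q [-0.46  0.63  1.59  0.02  0.91 -1.96]
shift cm [0.16 0.06 0.45] rows>= 1.0
turn units 0.01 deg 0.1
```

Request:
play_rows(series=[[[0, 0, 0.4, 0], [0, 0, 0, 0]]])

```text
clock: 4.1
tool_pos: [611.2, -282.1, 88.7]
ee_rot: [0.014, 0.04, 0.999, 0.002]
wrist_force: [-0.1, 0.8, -0.2]
grip_width: 0.822
```

Request:
play_rows(series=[[[0, 0, 0, 0], [0, 0, 0, 0], [0, 0, 0, 0], [0, 0, 0, 0]]], hand=255, force=30)

```text
clock: 4.6
tool_pos: [611.5, -282.3, 89.5]
ee_rot: [0.015, 0.04, 0.999, 0.001]
wrist_force: [0.6, 0.5, 0.3]
grip_width: 0.55
```

Request:
play_rows(series=[[[0, 0, -3, 0], [0, 0, -6, 0], [0, 0, -6, 0], [-3, 3, -5, 0], [-4, 4, -2, 0], [-4, 4, 0, 0], [-4, 4, 0, 0], [0, 0, 0, 0]]])

```text
clock: 5.6
tool_pos: [767.9, -143.6, 314.3]
ee_rot: [0.012, 0.042, 0.999, 0.003]
wrist_force: [-0.8, -0.4, -1.6]
grip_width: 0.55
```

```bash
python3 - <<'E'
from h import *
plan([830,-117,330],EY)
E
```

```text
t 5.6 pos [ 767.9 -143.6  314.3] grip 0.55 F [-0.8 -0.4 -1.6]
zdir [ 0.024  0.005 -1.   ] ydir [0.083 0.996 0.007] q [-0.2   0.65  0.95  0.01  1.52 -1.69]
shift cm [-6.01  3.18 -1.41] rows>= 2.0
turn units 0.4 deg 3.2
```

Request:
play_rows(series=[[[-6, 1.8, 0, 0.4], [-6, 0, 0, 0], [-6, 0, 0, 0], [-6, 0, 0, 0]]])

```text
clock: 6.1
tool_pos: [922.1, -145.6, 276.9]
ee_rot: [0.028, 0.071, 0.997, 0.001]
wrist_force: [0.8, -0.2, -2.5]
grip_width: 0.554
```

```bash
python3 - <<'E'
from h import *
plan([830,-117,330],EY)
E
```

```text
t 6.1 pos [ 922.1 -145.6  276.9] grip 0.554 F [ 0.8 -0.2 -2.5]
zdir [ 0.057 -0.002 -0.998] ydir [0.142 0.99  0.007] q [-0.17  1.05  0.22  0.01  1.81 -1.6 ]
shift cm [ 9.21  1.56 -5.83] rows>= 2.0
turn units -0.02 deg -0.2
```

Request:
play_rows(series=[[[-6, 0, -2, 0], [-6, 0, -2, 0], [-6, 0, -2, 0], [-6, 0, -2, 0]]])

```text
clock: 6.6
tool_pos: [957.7, -151.6, 302.9]
ee_rot: [0.114, 0.072, 0.991, -0.007]
wrist_force: [-0.7, 0.5, -2.5]
grip_width: 0.546
```

```bash
python3 - <<'E'
from h import *
plan([830,-117,330],EY)
E
```

```text
t 6.6 pos [ 957.7 -151.6  302.9] grip 0.546 F [-0.7  0.5 -2.5]
zdir [ 0.225 -0.03  -0.974] ydir [0.145 0.989 0.003] q [-0.17  1.03  0.21  0.01  1.67 -1.59]
shift cm [12.17  1.58 -5.62] rows>= 3.0
turn units -0.05 deg -0.4
```

The overreach does tilt the tool as I hoped, so I'll carry on to 30°.

Request:
play_rows(series=[[[-6, 0, -2, 0], [-6, 0, -2, 0], [-6, 0, -2, 0], [-6, 0, -2, 0]]])

```text
clock: 7.1
tool_pos: [978.2, -152.8, 365.5]
ee_rot: [0.203, 0.072, 0.977, -0.014]
wrist_force: [-1.1, 0.4, -1.4]
grip_width: 0.546
```

```bash
python3 - <<'E'
from h import *
plan([830,-117,330],EY)
print(EN)
E
```

```text
t 7.1 pos [ 978.2 -152.8  365.5] grip 0.546 F [-1.1  0.4 -1.4]
zdir [ 0.394 -0.056 -0.917] ydir [0.145 0.989 0.002] q [-0.17  0.98  0.22  0.01  1.54 -1.59]
shift cm [15.34  1.38 -2.79] rows>= 3.0
turn units -0.05 deg -0.4
[-0.4952  0.0694  0.866 ]
```

Request:
play_rows(series=[[[-6, 0, -2, 0], [-6, 0, -2, 0], [-6, 0, -2, 0], [0, 0, 0, 0]]])

```text
clock: 7.6
tool_pos: [981.9, -152.1, 430.5]
ee_rot: [0.268, 0.07, 0.961, -0.019]
wrist_force: [-0.4, 0.4, -1.5]
grip_width: 0.544
```

```bash
python3 - <<'E'
from h import *
plan([830,-117,330],EY)
R=Rq(bot.observe()["ee_rot"]);print(np.degrees(np.arccos(-R[2,2])))
E
```

```text
t 7.6 pos [ 981.9 -152.1  430.5] grip 0.544 F [-0.4  0.4 -1.5]
zdir [ 0.512 -0.075 -0.856] ydir [0.146 0.989 0.001] q [-0.17  0.92  0.21  0.01  1.46 -1.59]
shift cm [18.5   1.25  0.56] rows>= 3.0
turn units -0.05 deg -0.4
31.16979975044578
```

```bash
cat >> h.py <<'E'
def tcp_for(bedg,s=None):
    """TCP so that grasp point is at bed coords bedg"""
    s=s or bot.observe();return bedp(bedg)-60*Rq(s["ee_rot"])[:,2]
def ginbed(s=None):
    s=s or bot.observe();R=Rq(s["ee_rot"])
    return B.T@(s["tool_pos"]+60*R[:,2]-O), B.T@R
E
python3 - <<'E'
from h import *
plan(tcp_for([16,0,110]),EY); print(ginbed())
E
```

```text
t 7.6 pos [ 981.9 -152.1  430.5] grip 0.544 F [-0.4  0.4 -1.5]
zdir [ 0.512 -0.075 -0.856] ydir [0.146 0.989 0.001] q [-0.17  0.92  0.21  0.01  1.46 -1.59]
shift cm [ 61.58  18.85 -12.7 ] rows>= 11.0
turn units -0.05 deg -0.4
(array([ 633.0224, -192.7276,   -3.8867]), array([[-0.9998,  0.0064,  0.0204],
       [ 0.0063,  1.    , -0.0029],
       [-0.0204, -0.0027, -0.9998]]))
```

Request:
play_rows(series=[[[5, 0, -3, 0], [6, 0, -2, 0], [6, 0, -2, 0], [6, 0, -2, 0], [6, 0, -2, 0], [6, 0, -2, 0], [6, 0, -1, 0], [6, 0, 0, 0]]])

```text
clock: 8.6
tool_pos: [551.7, -89.1, 305.0]
ee_rot: [0.267, 0.07, 0.961, -0.019]
wrist_force: [0.1, -1.7, -1.8]
grip_width: 0.545
```

```bash
python3 - <<'E'
from h import *
plan(tcp_for([16,0,110]),EY); print(ginbed())
E
```

```text
t 8.6 pos [551.7 -89.1 305. ] grip 0.545 F [ 0.1 -1.7 -1.8]
zdir [ 0.511 -0.075 -0.856] ydir [0.146 0.989 0.   ] q [-0.19  0.1   1.92  0.04  0.58 -1.65]
shift cm [17.87 18.89 -0.91] rows>= 5.0
turn units -0.04 deg -0.4
(array([ 193.6245, -190.0586,  104.8703]), array([[-0.9998,  0.0063,  0.0188],
       [ 0.0062,  1.    , -0.0032],
       [-0.0188, -0.0031, -0.9998]]))
```

Request:
play_rows(series=[[[6, 0, 0, 0], [6, 2, -0.4, 0], [5.5, 3, -0.4, 0], [0.5, 5, 0, 0], [0, 5, 0, 0], [0, 4, 0, 0], [0, 0, 0, 0]]])

```text
clock: 9.48
tool_pos: [414.3, 101.4, 216.8]
ee_rot: [0.262, 0.071, 0.962, -0.019]
wrist_force: [-0.9, -1.1, -1.7]
grip_width: 0.543
```

```bash
python3 - <<'E'
from h import *
from look import wshot
plan(tcp_for([16,0,50]),EY); print(ginbed())
s,p,d,W=wshot("w2")
p,d=bot.grab_frame("top");cv2.imwrite("pics/t2.png",cv2.resize(p[120:300,140:380,::-1],None,fx=3,fy=3,interpolation=2))
W=cloud(p,d,bot.camera_params("top"))
for r in bot.trace("blank","top")[:5]: print(r["conf"],np.array(r["rect"])*[560,420,560,420],np.median(W[r["pixels"]],0))
p,d=bot.grab_frame("scene");cv2.imwrite("pics/s2.png",cv2.resize(p[150:280,220:400,::-1],None,fx=4,fy=4,interpolation=2))
E
```

```text
t 9.47 pos [414.3 101.4 216.8] grip 0.543 F [-0.9 -1.1 -1.7]
zdir [ 0.502 -0.074 -0.862] ydir [0.147 0.989 0.001] q [ 0.36  0.02  2.27 -0.6   0.45 -0.56]
shift cm [-0.72  2.08  5.96] rows>= 2.0
turn units -0.06 deg -0.5
(array([  8.1718, -20.5237, 109.6481]), array([[-0.9999,  0.008 ,  0.0082],
       [ 0.008 ,  1.    , -0.0033],
       [-0.0082, -0.0033, -1.    ]]))
0.86 [240.8   227.388 262.528 255.906] [465.6945  92.4321 180.8358]
0.64 [316.008 187.782 348.32  223.188] [ 576.5874 -128.4591   36.8717]
0.63 [366.128 294.798 425.488 330.204] [ 279.1885 -291.4113   52.987 ]
0.56 [369.6   117.684 401.576 165.186] [ 766.2866 -286.3577   46.8369]
```

View pics/w2.png

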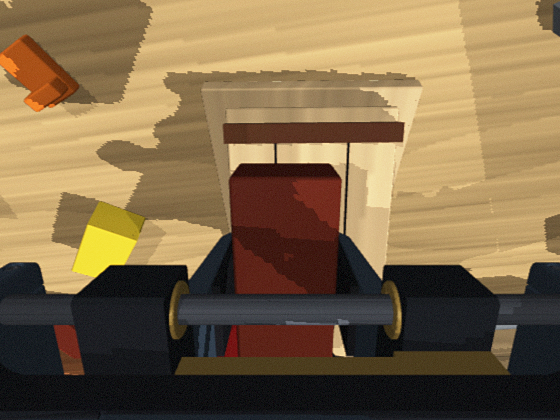

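View pics/s2.png

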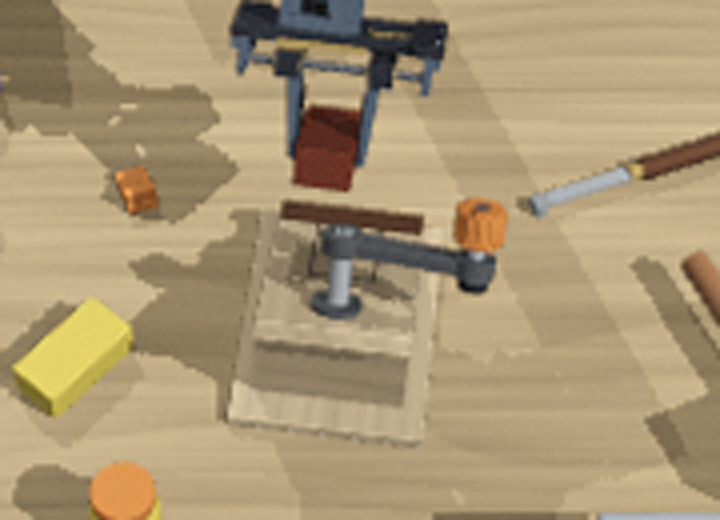

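View pics/t2.png

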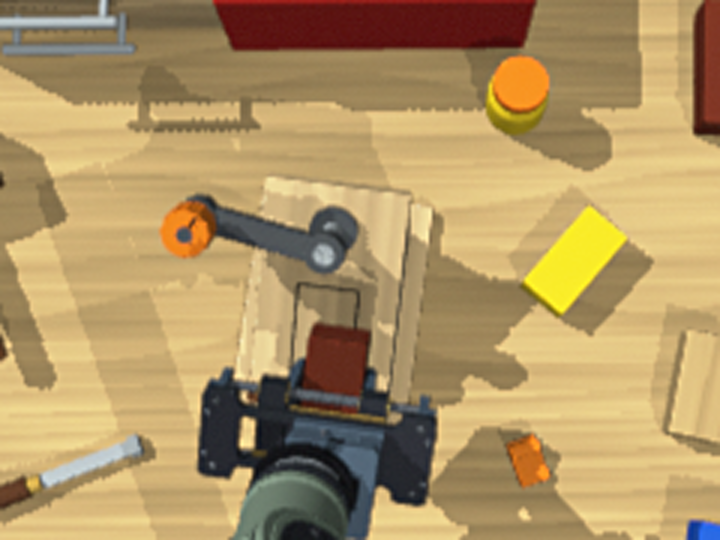

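The blank is held aligned over the bed: its lower end is at wrist (285,165), with the ledge at (313,132). I'll measure the blank relative to the bed in the wrist depth image.

```bash
cat > meas.py <<'E'
from look import *
def meas(name):
    s,p,d,W=wshot(name)
    X=(W-O)@B
    hsv=cv2.cvtColor(p,cv2.COLOR_RGB2HSV); v=d>0
    red=v&((hsv[...,0]<8)|(hsv[...,0]>170))&(hsv[...,1]>130)
    rb=red&(np.arange(420)[:,None]<320)&(X[...,2]>15)&(abs(X[...,1])<70)
    P=X[rb]; 
    print("blank bed-coords pct x",np.percentile(P[:,0],[1,5,50,99]).round(1),"y",np.percentile(P[:,1],[1,50,99]).round(1),"z",np.percentile(P[:,2],[1,50,99]).round(1))
    # top face plane: within 6mm of the 95 pct
    t=P[P[:,2]>np.percentile(P[:,2],70)-5]
    A=np.c_[t[:,:2],np.ones(len(t))]
    for _ in range(5):
        co=np.linalg.lstsq(A,t[:,2],rcond=None)[0];k=abs(A@co-t[:,2])<1.5;A,t=A[k],t[k]
    print("top plane dz/dx,dz/dy deg",np.degrees(co[:2]).round(2),"z at centre",(co[2]+co[:2]@t[:,:2].mean(0)).round(1),"xmin",np.percentile(t[:,0],1).round(1),"rect",cv2.minAreaRect(t[:,:2].astype(np.float32)))
    bd=v&(X[...,2]>-6)&(X[...,2]<6)&(X[...,0]>-48)&(X[...,0]<30)&(abs(X[...,1])<60)&(hsv[...,1]<130)
    print("bed z median",np.median(X[bd][:,2]).round(2),bd.sum())
    lg=v&(X[...,2]>9)&(X[...,2]<19)&(X[...,0]>-75)&(X[...,0]<-40)&(abs(X[...,1])<62)
    L=X[lg]
    if len(L)>20: print("ledge x max",np.percentile(L[:,0],[50,95,99]).round(1),"z",np.median(L[:,2]).round(1),"y",np.percentile(L[:,1],[1,99]).round(1))
    print(ginbed(s)[0])
E
python3 -c "
from meas import *
meas('w3')"
```

```text
blank bed-coords pct x [-48.5 -48.  -24.    9.8] y [-48.2 -24.1   0.1] z [ 89.5 117.3 119.1]
top plane dz/dx,dz/dy deg [-1.35 -0.48] z at centre 117.4 xmin -47.1 rect ((-18.35604476928711, -24.191312789916992), (49.88189697265625, 58.772884368896484), 89.11361694335938)
bed z median 0.6 6405
ledge x max [-58.5 -52.  -51.4] z 14.5 y [-60.7  60.6]
[  7.0501 -24.6796 109.2994]
```

Request:
play_rows(series=[[[-0.5, 2.4, 1, 0], [0, 0, 2.5, 0], [0, 0, 2.5, 0], [0, 0, 0, 0]]])

```text
clock: 10.22
tool_pos: [452.5, 111.3, 166.6]
ee_rot: [0.262, 0.08, 0.962, -0.021]
wrist_force: [-0.1, -0.1, -1.5]
grip_width: 0.546
```

```bash
python3 - <<'E'
from meas import *
meas('w4')
plan(tcp_for([11.5,-.5,30]),EY); print(ginbed()[1])
E
```

```text
blank bed-coords pct x [-41.1 -40.4 -16.5  17.4] y [-29.3  -5.2  19.2] z [26.3 55.9 57.7]
top plane dz/dx,dz/dy deg [-1.23 -0.66] z at centre 56.0 xmin -39.5 rect ((-10.923088073730469, -5.221124649047852), (49.7945671081543, 59.17994689941406), 88.76828002929688)
bed z median 0.54 10919
ledge x max [-58.3 -51.9 -51.3] z 14.6 y [-60.6  60.8]
[14.6702 -5.89   48.0138]
t 10.28 pos [452.5 111.5 167.4] grip 0.549 F [ 0.2 -0.6 -0.5]
zdir [ 0.501 -0.082 -0.861] ydir [0.164 0.986 0.002] q [ 0.36  0.17  2.27 -0.85  0.34 -0.29]
shift cm [0.39 0.53 1.86] rows>= 1.0
turn units -0.17 deg -1.3
[[-0.9997  0.0233  0.009 ]
 [ 0.0232  0.9997 -0.0112]
 [-0.0093 -0.011  -0.9999]]
```

Request:
play_rows(series=[[[0.3, 0.6, 0.6, -0.15], [0, 0.1, 0.8, 0], [0, 0, 0, 0]]])

```text
clock: 10.65
tool_pos: [458.2, 116.2, 156.7]
ee_rot: [0.264, 0.072, 0.962, -0.023]
wrist_force: [-0.5, 0.1, -1.0]
grip_width: 0.546
```

```bash
python3 - <<'E'
from meas import *
meas('w5')
plan(tcp_for([11.5,-.5,30]),EY)
E
```

```text
blank bed-coords pct x [-52.1 -40.8 -17.1  16.9] y [-24.1   0.   24.4] z [15.5 44.7 46.4]
top plane dz/dx,dz/dy deg [-0.98 -0.64] z at centre 44.8 xmin -40.0 rect ((-11.334932327270508, -0.048328399658203125), (49.86936950683594, 59.12705612182617), 89.79969024658203)
bed z median 0.53 11868
ledge x max [-58.1 -51.4 -41. ] z 14.6 y [-60.8  60.8]
[14.2486 -0.2607 36.9154]
t 10.7 pos [458.2 116.3 156.9] grip 0.548 F [-0.2  0.2 -1.4]
zdir [ 0.505 -0.082 -0.859] ydir [ 0.15   0.989 -0.006] q [ 0.36  0.2   2.27 -0.94  0.32 -0.2 ]
shift cm [ 0.3  -0.03  0.71] rows>= 1.0
turn units -0.04 deg -0.4
```

Request:
play_rows(series=[[[0.4, 0, 0.6, 0], [0, 0, 0.4, 0], [0, 0, 0.2, 0]]])

```text
clock: 11.08
tool_pos: [459.2, 115.3, 147.7]
ee_rot: [0.267, 0.072, 0.961, -0.022]
wrist_force: [-23.0, 3.1, 28.4]
grip_width: 0.544
```

```bash
python3 - <<'E'
from meas import *
meas('w6')
plan(tcp_for([11.5,-.5,30]),EY)
print(B.T@bot.observe()["wrist_force"])
E
```

```text
blank bed-coords pct x [-52.4 -43.9 -19.6  13.5] y [-24.8  -0.7  23.7] z [15.5 36.4 37.8]
top plane dz/dx,dz/dy deg [0.04 0.05] z at centre 36.5 xmin -43.5 rect ((-14.887277603149414, -0.5874881744384766), (49.8575325012207, 58.97068405151367), 89.62786865234375)
bed z median 0.51 11417
ledge x max [-58.1 -51.2 -43.9] z 14.5 y [-60.6  60.7]
[11.0914 -0.8712 28.5815]
t 11.12 pos [459.2 115.3 147.8] grip 0.548 F [-14.    1.3  15. ]
zdir [ 0.51  -0.081 -0.857] ydir [ 0.151  0.989 -0.003] q [ 0.36  0.22  2.29 -1.04  0.3  -0.1 ]
shift cm [-0.04  0.04 -0.13] rows>= 1.0
turn units -0.06 deg -0.5
[-4.671  -0.6456 19.9672]
```

Request:
play_rows(series=[[[0.5, 0, -0.1, 0], [0.4, 0, -0.05, 0], [0.3, 0, 0, 0]]])

```text
clock: 11.5
tool_pos: [450.9, 116.9, 146.4]
ee_rot: [0.271, 0.071, 0.96, -0.022]
wrist_force: [7.7, -4.9, 1.2]
grip_width: 0.55
```

```bash
python3 - <<'E'
from meas import *
meas('w7')
plan(tcp_for([11.5,-.5,30]),EY)
print(B.T@bot.observe()["wrist_force"])
E
```

```text
blank bed-coords pct x [-51.6 -51.2 -26.9   6. ] y [-24.4  -0.3  23.9] z [16.7 39.1 40.6]
top plane dz/dx,dz/dy deg [ 0.78 -0.03] z at centre 39.2 xmin -50.9 rect ((-22.187480926513672, -0.23145294189453125), (49.939300537109375, 58.77782440185547), 89.87709045410156)
bed z median 0.5 8721
ledge x max [-58.4 -51.7 -51.1] z 14.5 y [-60.7  60.8]
[ 3.6336 -0.3786 31.7367]
t 11.55 pos [450.9 116.9 146.4] grip 0.547 F [ 6.2 -4.   1.2]
zdir [ 0.517 -0.081 -0.852] ydir [ 0.149  0.989 -0.004] q [ 0.38  0.21  2.31 -1.11  0.3  -0.02]
shift cm [-0.78 -0.01  0.19] rows>= 1.0
turn units -0.05 deg -0.4
[ 6.3708 -3.0647 -2.3473]
```

Request:
play_rows(series=[[[0.05, 0, 0.35, 0], [0.05, 0, 0.15, 0]]])

```text
clock: 11.8
tool_pos: [452.9, 116.8, 143.6]
ee_rot: [0.273, 0.071, 0.959, -0.022]
wrist_force: [-20.5, 1.0, 30.3]
grip_width: 0.548
```

```bash
python3 - <<'E'
from meas import *
meas('w8')
plan(tcp_for([11.5,-.5,30]),EY)
print(B.T@bot.observe()["wrist_force"])
E
```

```text
blank bed-coords pct x [-51.1 -50.7 -26.6   6.4] y [-24.1  -0.   24.2] z [17.  36.4 37.8]
top plane dz/dx,dz/dy deg [0.01 0.07] z at centre 36.5 xmin -50.3 rect ((-21.812604904174805, 0.10469627380371094), (49.83198165893555, 58.85249710083008), 89.72362518310547)
bed z median 0.5 9071
ledge x max [-58.3 -51.5 -50.8] z 14.5 y [-60.8  60.8]
[ 4.2168 -0.187  28.2648]
t 11.85 pos [452.9 116.8 143.6] grip 0.542 F [-12.7  -0.3  19.4]
zdir [ 0.521 -0.08  -0.85 ] ydir [ 0.149  0.989 -0.002] q [ 0.37  0.22  2.31 -1.16  0.29  0.03]
shift cm [-0.73 -0.03 -0.15] rows>= 1.0
turn units -0.05 deg -0.4
[-1.1774 -2.0123 23.0689]
```

Request:
play_rows(series=[[[0.25, 0, -0.05, 0], [0.2, 0, 0, 0]]])

```text
clock: 12.1
tool_pos: [451.6, 117.4, 144.0]
ee_rot: [0.277, 0.071, 0.958, -0.022]
wrist_force: [4.2, -2.2, 2.1]
grip_width: 0.547
```

```bash
python3 - <<'E'
from meas import *
meas('w9')
plan(tcp_for([11.5,-.5,30]),EY)
print(B.T@bot.observe()["wrist_force"])
E
```

```text
blank bed-coords pct x [-51.5 -51.2 -27.1   5.8] y [-23.7   0.2  24.5] z [17.2 37.  38.5]
top plane dz/dx,dz/dy deg [ 0.78 -0.11] z at centre 37.1 xmin -50.8 rect ((-22.2768497467041, 0.3458595275878906), (49.94518280029297, 58.87559127807617), 89.978271484375)
bed z median 0.49 8918
ledge x max [-58.4 -51.5 -51. ] z 14.5 y [-60.8  60.7]
[ 3.7101  0.2326 29.3379]
t 12.15 pos [451.6 117.4 144. ] grip 0.547 F [ 4.  -2.1  3.1]
zdir [ 0.527 -0.082 -0.846] ydir [ 0.147  0.989 -0.004] q [ 0.38  0.22  2.32 -1.2   0.3   0.07]
shift cm [-0.78 -0.07 -0.04] rows>= 1.0
turn units -0.04 deg -0.3
[ 5.2601 -1.4994  0.5489]
```

Request:
play_rows(series=[[[0.1, 0, 0.15, 0]]])

```text
clock: 12.28
tool_pos: [452.3, 117.3, 143.1]
ee_rot: [0.278, 0.071, 0.958, -0.022]
wrist_force: [-13.9, -1.8, 24.3]
grip_width: 0.545
```

Request:
play_rows(series=[[[0, 0, 0, 0], [0, 0, 0, 0], [0, 0, 0, 0]]], hand=30)

```text
clock: 12.65
tool_pos: [451.6, 117.4, 142.1]
ee_rot: [0.277, 0.071, 0.958, -0.022]
wrist_force: [0.5, 0.0, 0.9]
grip_width: 0.841
```

```bash
python3 - <<'E'
from meas import *
meas('w10')
plan(tcp_for([11.5,-.5,30]),EY)
print(B.T@bot.observe()["wrist_force"],ginbed()[1])
E
```

```text
blank bed-coords pct x [-51.3 -50.9 -28.    4.5] y [-23.6   0.2  24.4] z [15.6 36.4 37.8]
top plane dz/dx,dz/dy deg [0.04 0.09] z at centre 36.5 xmin -50.5 rect ((-22.776325225830078, 7.334741592407227), (63.134151458740234, 56.85127258300781), 89.87594604492188)
bed z median 0.5 9099
ledge x max [-58.4 -51.5 -50.9] z 14.5 y [-60.7  60.7]
[ 2.6819  0.3036 27.6981]
t 12.7 pos [451.6 117.4 142.1] grip 0.87 F [ 0.4 -0.8  0.8]
zdir [ 0.527 -0.081 -0.846] ydir [ 0.148  0.989 -0.003] q [ 0.38  0.22  2.32 -1.22  0.29  0.09]
shift cm [-0.89 -0.07 -0.2 ] rows>= 1.0
turn units -0.05 deg -0.4
[ 0.8258 -0.694   0.3993] [[-0.9992  0.0067  0.0389]
 [ 0.0064  1.     -0.0073]
 [-0.0389 -0.007  -0.9992]]
```

View pics/w10.png

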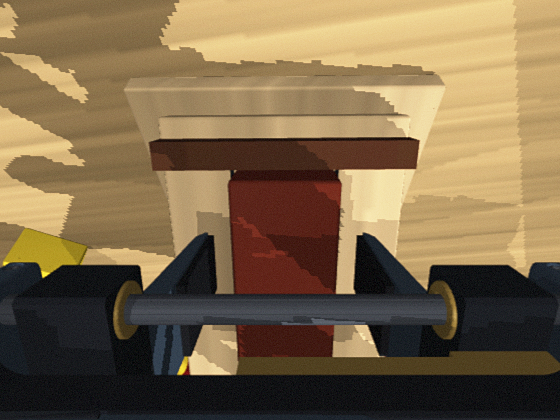

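The blank is flat, let go, and against the ledge. Next I'll retract, turn the jaws, and check where the knob is.

Request:
play_rows(series=[[[-0.2, 0, -2, 0], [-0.2, 0, -4, 0], [-0.2, 0, -5, 0.5], [0, 0, -4, 1], [0, 0, 0, 1], [0, 0, 0, 1], [0, 0, 0, 1], [0, 0, 0, 1]]])

```text
clock: 13.7
tool_pos: [374.1, 129.4, 275.2]
ee_rot: [0.261, 0.436, 0.857, 0.087]
wrist_force: [0.8, -0.2, 0.5]
grip_width: 0.882
```

```bash
python3 - <<'E'
from h import *
print("pred knob top",bedp([110+110*np.sin(.4),110*np.cos(.4),114]))
z=np.load("top0.npz");W=cloud(z["p"],z["d"],bot.camera_params("top"))
hsv=cv2.cvtColor(z["p"],cv2.COLOR_RGB2HSV)
m=(hsv[...,0]<15)&(hsv[...,1]>200)&(W[...,2]>200)&(abs(W[...,1]-208)<60)
P=(W[m]-O)@B;t=P[P[:,2]>110];print(t.mean(0),len(t),cv2.minEnclosingCircle(t[:,:2].astype(np.float32)))
plan(tcp_for([152.8,101,150])); g,R=ginbed();print(g,R, "yaw y",np.degrees(np.arctan2(R[1,1],R[0,1])))
E
```

```text
pred knob top [583.247  200.5372 241.1547]
[131.3692 105.8296 113.5482] 108 ((130.8766326904297, 109.11534881591797), 20.66902732849121)
t 13.7 pos [374.1 129.4 275.2] grip 0.882 F [ 0.8 -0.2  0.5]
zdir [ 0.523 -0.079 -0.849] ydir [0.701 0.606 0.376] q [ 0.52 -0.11  2.22 -0.57  0.66  0.28]
shift cm [-3.35 17.75  3.66] rows>= 3.0
[  1.0451   1.523  182.1121] [[-0.6965  0.7167  0.0337]
 [ 0.717   0.697  -0.0057]
 [-0.0276  0.0202 -0.9994]] yaw y 44.201313817165556
```

```bash
cat >> h.py <<'E'
def path(way,s=None):
    """way: list of (bed grasp xyz, yaw deg of tool y in bed). print rows in tool axes"""
    s=s or bot.observe();R=Rq(s["ee_rot"]);zd=R[:,2];g,RB=ginbed(s)
    y0=np.degrees(np.arctan2(RB[1,1],RB[0,1]));cur=np.array(g);print("t",round(s["clock"],2),"g",g.round(1),"yaw",round(y0,1),"tilt err deg",np.degrees([RB[0,2],RB[1,2]]).round(1),"q",s["q"].round(2),"F bed",(B.T@s["wrist_force"]).round(1),"grip",round(s["grip_width"],3))
    out=[]
    for p,y in way:
        d=RB.T@(np.array(p,float)-cur)/10
        t=-(y-y0);t=(t+180)%360-180
        out.append([round(float(v),1) for v in d]+[round(t/8,2)])
        c=Ro.from_rotvec([0,0,np.radians(t)]).as_matrix();RB=RB@c;cur=np.array(p,float);y0=y
    print(out,"\nnorms",[round(float(np.linalg.norm(o[:3])),1) for o in out])
E
python3 - <<'E'
from h import *
g=ginbed()[0]
path([(g+(np.array([131,108.5,160])-g)*k/7,44.2-(55.2)*k/7) for k in range(1,8)])
E
```

```text
t 13.7 g [  1.    1.5 182.1] yaw 44.2 tilt err deg [ 1.9 -0.3] q [ 0.52 -0.11  2.22 -0.57  0.66  0.28] F bed [ 0.9 -0.1  0. ] grip 0.882
[[-0.2, 2.4, 0.4, np.float64(0.99)], [0.1, 2.4, 0.4, 0.99], [0.5, 2.4, 0.4, 0.99], [0.8, 2.3, 0.4, 0.99], [1.1, 2.1, 0.4, 0.99], [1.4, 2.0, 0.4, 0.99], [1.6, 1.8, 0.4, 0.99]] 
norms [2.4, 2.4, 2.5, 2.5, 2.4, 2.5, 2.4]
```

Request:
play_rows(series=[[[-0.2, 2.4, 0.3, 1], [0.1, 2.4, 0.3, 1], [0.5, 2.4, 0.3, 1], [0.8, 2.3, 0.3, 1], [1.1, 2.1, 0.3, 1], [1.4, 2.0, 0.3, 1], [1.6, 1.8, 0.3, 0.95], [0, 0, 0, 0]]])

```text
clock: 14.7
tool_pos: [513.5, 217.5, 324.1]
ee_rot: [0.187, 0.795, 0.543, 0.198]
wrist_force: [0.2, -0.6, -0.2]
grip_width: 0.883
```

```bash
cat >> h.py <<'E'
def knob(cam="top",name=None):
    s=bot.observe();p,d=bot.grab_frame(cam)
    if name: cv2.imwrite(f"pics/{name}.png",p[:,:,::-1])
    W=cloud(p,d,wcam(s) if cam=="wrist" else bot.camera_params(cam));X=(W-O)@B
    hsv=cv2.cvtColor(p,cv2.COLOR_RGB2HSV)
    m=(d>0)&(hsv[...,0]<18)&(hsv[...,1]>170)&(X[...,2]>75)&(X[...,2]<125)&(abs(X[...,0]-60)<130)&(abs(X[...,1])<140)
    P=X[m]
    if len(P)<30: print(cam,"knob few",len(P));return
    zt=np.percentile(P[:,2],90);t=P[P[:,2]>zt-3]
    c,r=cv2.minEnclosingCircle(t[:,:2].astype(np.float32));a=np.arctan2(c[1],c[0]-110)
    print(cam,"knob n",len(P),"top z",round(zt,1),"circle",np.round(c,1),round(r,1),"mean",t.mean(0).round(1),"arm angle",round(a-(np.pi/2-.4),3))
E
python3 - <<'E'
from h import *
path([([131,108.5,100],-11)])
knob("wrist","w11");knob("top","t11")
E
```

```text
t 14.7 g [134.  107.9 161.6] yaw -13.2 tilt err deg [ 1.6 -0.6] q [ 0.53  0.13  1.84 -0.49  0.8   1.18] F bed [ 0.2 -0.6 -0.3] grip 0.883
[[0.0, -0.5, 6.1, np.float64(-0.27)]] 
norms [6.1]
wrist knob n 2930 top z 114.8 circle [126.7 109. ] 20.7 mean [126.6 110.3 114. ] arm angle 0.248
top knob few 16
```

View pics/w11.png

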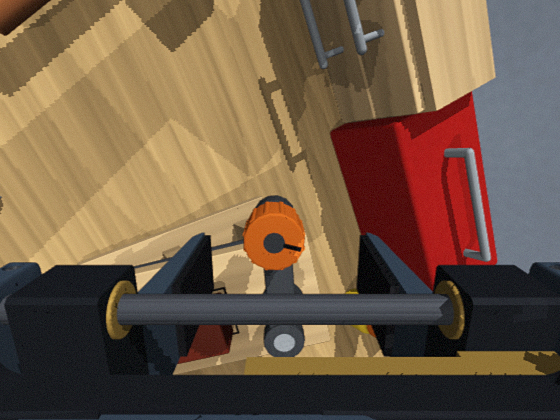

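The w11 picture shows the knob at (275,243), between the open fingers. I'll descend and cage it.

Request:
play_rows(series=[[[0, -0.6, 1.5, -0.2], [0, 0, 3, 0], [0, 0, 1.4, 0], [0, 0, 0, 0]]])

```text
clock: 15.3
tool_pos: [534.5, 211.6, 264.8]
ee_rot: [0.19, 0.785, 0.558, 0.19]
wrist_force: [-0.6, 0.4, 0.6]
grip_width: 0.885
```

Request:
play_rows(series=[[[0, 0, 0, 0], [0, 0, 0, 0], [0, 0, 0, 0]]], hand=120, force=10)

```text
clock: 15.68
tool_pos: [534.4, 211.9, 266.5]
ee_rot: [0.19, 0.785, 0.558, 0.192]
wrist_force: [0.1, 0.8, 0.3]
grip_width: 0.585
```

```bash
python3 - <<'E'
from h import *
a0=np.radians(79);
c=np.array([110,0,99.])
def w(deg): a=np.radians(deg);return (c+[110*np.cos(a),110*np.sin(a),0],deg-90)
path([w(d) for d in (85,95,105,115,125,135,145,155)])
knob("wrist","w12")
E
```

```text
t 15.68 g [123.6 105.  101. ] yaw -11.0 tilt err deg [ 1.3 -0.7] q [ 0.5   0.2   1.9  -0.55  0.67  1.21] F bed [0.1 0.8 0.2] grip 0.585
[[0.4, -0.5, 0.2, np.float64(-0.76)], [-0.2, -1.9, -0.0, -1.25], [-0.2, -1.9, -0.0, -1.25], [-0.2, -1.9, -0.0, -1.25], [-0.2, -1.9, -0.0, -1.25], [-0.2, -1.9, -0.0, -1.25], [-0.2, -1.9, -0.0, -1.25], [-0.2, -1.9, -0.0, -1.25]] 
norms [0.7, 1.9, 1.9, 1.9, 1.9, 1.9, 1.9, 1.9]
wrist knob n 4396 top z 114.7 circle [128.3 110.9] 22.2 mean [127.5 116.2 114. ] arm angle 0.236
```

Request:
play_rows(series=[[[0.4, -1.0, 0.2, -0.75], [-0.1, -1.5, 0, -1], [-0.1, -1.5, 0, -1], [-0.1, -1.5, 0, -1], [-0.1, -1.5, 0, -1], [-0.1, -1.5, 0, -1]]])

```text
clock: 16.48
tool_pos: [468.9, 209.4, 228.4]
ee_rot: [0.256, 0.492, 0.825, 0.105]
wrist_force: [3.0, -0.1, -0.1]
grip_width: 0.527
```

```bash
cat >> h.py <<'E'
def arc(degs,z=99.):
    path([(np.array([110+110*np.cos(np.radians(d)),110*np.sin(np.radians(d)),z]),d-90) for d in degs])
E
python3 - <<'E'
from h import *
g=ginbed()[0];print("my angle",np.degrees(np.arctan2(g[1],g[0]-110)),np.hypot(g[1],g[0]-110))
knob("wrist","w13")
arc((130,138,146,154,162,170,178,182))
E
```

```text
my angle 122.74731225981783 111.70106239532221
wrist knob n 3960 top z 114.6 circle [42.2 91. ] 34.1 mean [ 47.3 101.5 113.9] arm angle 1.04
t 16.52 g [47.1 92.1 99.9] yaw 36.6 tilt err deg [ 2.  -0.4] q [ 0.57  0.16  2.09 -0.7   0.58  0.61] F bed [-1.  -1.4 -0. ] grip 0.532
[[-0.2, -1.1, 0.1, np.float64(-0.42)], [-0.1, -1.5, -0.0, -1.0], [-0.1, -1.5, -0.0, -1.0], [-0.1, -1.5, -0.0, -1.0], [-0.1, -1.5, -0.0, -1.0], [-0.1, -1.5, -0.0, -1.0], [-0.1, -1.5, 0.0, -1.0], [-0.0, -0.8, 0.0, -0.5]] 
norms [1.1, 1.5, 1.5, 1.5, 1.5, 1.5, 1.5, 0.8]
```

The swing is going well, with the arm at about 1.04 rad so I'll continue.

Request:
play_rows(series=[[[-0.2, -1.3, 0.1, -0.5], [-0.1, -1.5, 0, -1], [-0.1, -1.5, 0, -1], [-0.1, -1.5, 0, -1], [-0.1, -1.5, 0, -1], [-0.1, -1.4, 0, -1]]])

```text
clock: 17.27
tool_pos: [424.9, 149.2, 207.8]
ee_rot: [0.282, 0.136, 0.949, 0.011]
wrist_force: [-0.4, 5.5, -1.4]
grip_width: 0.528
```

```bash
python3 - <<'E'
from h import *
g=ginbed()[0];print("my angle",np.degrees(np.arctan2(g[1],g[0]-110)),np.hypot(g[1],g[0]-110))
knob("wrist","w14")
arc((175,180,184))
E
```

```text
my angle 163.56059567705975 104.82917406625623
wrist knob n 4509 top z 114.6 circle [ 0.4 35.1] 21.2 mean [ -3.5  35.4 114. ] arm angle 1.661
t 17.32 g [  8.5  27.6 100. ] yaw 81.5 tilt err deg [2.7 0.9] q [ 0.48  0.08  2.26 -0.79  0.44 -0.14] F bed [-0.7  1.7  2.1] grip 0.528
[[0.5, -1.9, 0.0, np.float64(-0.43)], [-0.0, -1.0, -0.0, -0.62], [-0.0, -0.8, -0.0, -0.5]] 
norms [2.0, 1.0, 0.8]
```

View pics/w14.png

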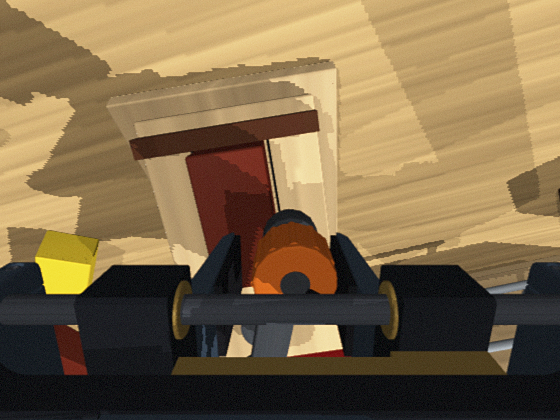

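Request:
play_rows(series=[[[0.5, -1.5, 0, -0.5], [0, -1.2, 0, -0.5], [0, -0.9, 0, 0], [0, -0.5, 0, 0]]])

```text
clock: 17.82
tool_pos: [415.5, 114.4, 205.2]
ee_rot: [0.287, 0.072, 0.955, 0.0]
wrist_force: [4.2, 19.3, -10.8]
grip_width: 0.53
```

```bash
python3 - <<'E'
from h import *
knob("wrist","w15")
arc((180,))
E
```

```text
wrist knob n 4468 top z 114.6 circle [-4.6 -0. ] 21.3 mean [ -9.1  -0.4 113.9] arm angle -4.312
t 17.88 g [  4.8  -4.8 100.1] yaw 88.9 tilt err deg [3.3 2.1] q [ 0.39  0.04  2.31 -0.78  0.36 -0.35] F bed [-2.8 12.8 -6.3] grip 0.524
[[0.5, 0.5, 0.1, np.float64(-0.14)]] 
norms [0.7]
```

The arm is on its stop: resistance is up to 19 N and the knob is at y≈0. I'll open the jaws, centre on the knob, and wind back for a long stroke.

Request:
play_rows(series=[[[0.5, 0.5, 0, -0.5], [0, 0, 0, -1], [0, 0, 0, -1], [0, 0, 0, -1], [0, 0, 0, -1], [0, 0, 0, -1], [0, 0, 0, -1], [0, 0, 0, -1]]], hand=50)

```text
clock: 18.88
tool_pos: [412.7, 119.4, 203.6]
ee_rot: [0.245, -0.424, 0.859, -0.149]
wrist_force: [0.0, -0.4, 0.7]
grip_width: 0.803
```

```bash
python3 - <<'E'
from h import *
path([((0,0,99),200)])
knob("wrist","w16");knob("top","t16")
E
```

```text
t 18.88 g [  1.   -1.1 100.4] yaw 150.0 tilt err deg [3.3 1.6] q [ 0.41  0.04  2.31 -0.81  0.37 -1.37] F bed [ 0.5 -0.3  0.6] grip 0.803
[[-0.0, 0.1, 0.1, np.float64(-6.25)]] 
norms [0.1]
wrist knob n 4093 top z 114.6 circle [-6.7 -9.1] 38.5 mean [ -5.6  -8.3 113.9] arm angle -4.234
top knob few 8
```

View pics/w16.png

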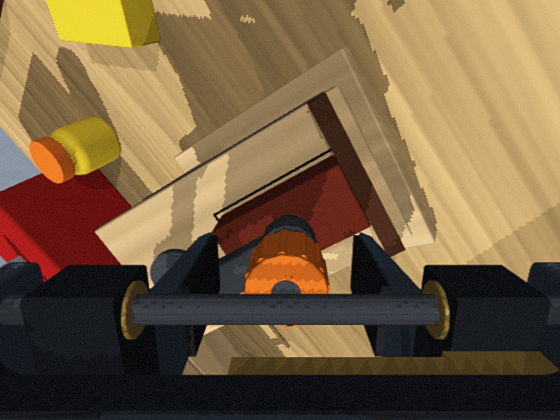

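Request:
play_rows(series=[[[0, 0, 0, -1], [0, 0, 0, -1], [0, 0, 0, -1], [0, 0, 0, -1], [0, 0, 0, -1], [0, 0, 0, -1], [0, 0.1, 0.1, -1], [0, 0, 0, -0.6]]])

```text
clock: 19.98
tool_pos: [412.5, 118.3, 202.6]
ee_rot: [-0.133, 0.8, -0.527, 0.254]
wrist_force: [-0.4, -0.1, -0.3]
grip_width: 0.803
```

```bash
python3 - <<'E'
from h import *
path([((0,0,99),213)])
E
```

```text
t 19.98 g [ 0.4 -2.6 99.6] yaw -149.1 tilt err deg [3.3 1.2] q [ 0.42  0.04  2.32 -0.83  0.38 -2.41] F bed [-0.5 -0.1 -0.1] grip 0.803
[[-0.2, -0.1, 0.1, np.float64(-0.27)]] 
norms [0.2]
```

Request:
play_rows(series=[[[-0.2, -0.1, 0, 0], [0, 0, 0, 0], [0, 0, 0, 0], [0, 0, 0, 0]]], hand=255, force=20)

```text
clock: 20.48
tool_pos: [412.8, 120.7, 202.7]
ee_rot: [-0.134, 0.797, -0.531, 0.254]
wrist_force: [0.7, -0.1, 0.4]
grip_width: 0.443
```

Request:
play_rows(series=[[[0, 0, 0, 1], [0, 0, 0, 1], [0, 0, 0, 1]]])

```text
clock: 20.85
tool_pos: [413.0, 120.7, 202.4]
ee_rot: [0.185, -0.665, 0.69, -0.219]
wrist_force: [1.5, -0.1, -1.4]
grip_width: 0.443
```

```bash
python3 - <<'E'
from h import *
path([((0,0,99),213)])
print(bot.observe()["torque"])
knob("wrist","w17")
E
```

```text
t 20.85 g [ 0.5 -0.2 99.3] yaw -174.5 tilt err deg [3.2 1.1] q [ 0.42  0.05  2.31 -0.83  0.38 -1.96] F bed [ 0.6  0.1 -2. ] grip 0.443
[[-0.0, 0.0, 0.0, np.float64(-3.44)]] 
norms [0.0]
[0.0981 0.5919 0.0266]
wrist knob n 4130 top z 114.2 circle [-0.6 -0.6] 20.6 mean [ -0.1  -9.1 113.5] arm angle -4.307
```

The knob is turning and going down. Continuing.

Request:
play_rows(series=[[[0, 0, 0, 1], [0, 0, 0, 1], [0, 0, 0.1, 1], [0, 0, 0, 1], [0, 0, 0, 1], [0, 0, 0, 1], [0, 0, 0.1, 1], [0, 0, 0, 1]]])

```text
clock: 21.9
tool_pos: [413.8, 120.6, 201.2]
ee_rot: [0.274, -0.185, 0.94, -0.084]
wrist_force: [1.3, -0.9, -1.8]
grip_width: 0.433
```

Request:
play_rows(series=[[[0, 0, 0, 1], [0, 0, 0, 1], [0, 0, 0.1, 1], [0, 0, 0, 1], [0, 0, 0, 1], [0, 0, 0, 1], [0, 0, 0.1, 1], [0, 0, 0, 1]]])

```text
clock: 22.9
tool_pos: [414.4, 120.4, 200.0]
ee_rot: [0.277, 0.351, 0.891, 0.076]
wrist_force: [1.7, 1.4, -0.5]
grip_width: 0.444
```

```bash
python3 - <<'E'
from h import *
path([((0,0,97),60)])
print(bot.observe()["torque"])
knob("wrist","w18")
E
```

```text
t 22.9 g [ 0.6 -0.4 96.5] yaw 54.8 tilt err deg [3.3 1.1] q [ 0.42  0.05  2.31 -0.85  0.38  0.34] F bed [ 1.   1.7 -1.2] grip 0.444
[[0.1, 0.0, -0.1, np.float64(-0.65)]] 
norms [0.1]
[-0.3389  0.8442 -0.1833]
wrist knob n 4167 top z 111.5 circle [-3.2  0.2] 22.7 mean [ -8.7   5.2 110.8] arm angle 1.969
```

Request:
play_rows(series=[[[0, 0, 0, 1], [0, 0, 0, 1], [0, 0, 0.1, 1], [0, 0, 0, 1], [0, 0, 0, 1], [0, 0, 0, 1], [0, 0, 0.1, 1], [0, 0, 0, 1]]])

```text
clock: 23.95
tool_pos: [415.1, 120.4, 198.6]
ee_rot: [0.193, 0.773, 0.565, 0.212]
wrist_force: [1.2, 0.5, -1.2]
grip_width: 0.442
```

Request:
play_rows(series=[[[0, 0, 0, 1], [0, 0, 0, 1], [0, 0, 0.1, 1], [0, 0, 0, 1], [0, 0, 0, 1], [0, 0, 0, 0.8]]])

```text
clock: 24.7
tool_pos: [415.5, 120.4, 197.8]
ee_rot: [0.092, 0.934, 0.212, 0.272]
wrist_force: [1.0, 0.6, -1.9]
grip_width: 0.434
```

```bash
python3 - <<'E'
from h import *
path([((0,0,97),60)])
print(bot.observe()["torque"])
knob("wrist","w19")
E
```

```text
t 24.7 g [ 0.4 -0.2 94.1] yaw -56.8 tilt err deg [3.3 1.1] q [ 0.42  0.06  2.32 -0.86  0.37  2.3 ] F bed [-0.2  0.7 -2.1] grip 0.434
[[-0.0, -0.0, -0.3, np.float64(-14.6)]] 
norms [0.3]
[0.0184 0.4783 0.1066]
wrist knob n 3969 top z 109.5 circle [-0.4  1. ] 23.7 mean [  6.    4.8 108.7] arm angle 1.962
```

Request:
play_rows(series=[[[0, 0, 0, 0], [0, 0, 0, 0], [0, 0, -0.2, 0], [0, 0, 0, -1], [0, 0, 0, -1], [0, 0, 0, -1], [0, 0, 0, -1], [0, 0, 0, -1]]], hand=60)

```text
clock: 25.75
tool_pos: [414.0, 120.4, 200.4]
ee_rot: [0.184, 0.797, 0.532, 0.221]
wrist_force: [-0.2, 0.0, -0.8]
grip_width: 0.767
```

Request:
play_rows(series=[[[0, 0, 0, -1], [0, 0, 0, -1], [0, 0, 0, -1], [0, 0, 0, -1], [0, 0, 0, -1], [0, 0, 0, -1], [0, 0, 0, -1], [0, 0, 0, -1]]])

```text
clock: 26.75
tool_pos: [413.5, 120.4, 201.7]
ee_rot: [0.276, 0.374, 0.882, 0.085]
wrist_force: [-0.2, 0.7, 0.6]
grip_width: 0.763
```

Request:
play_rows(series=[[[0, 0, 0, -1], [0, 0, 0, -1], [0, 0, 0, -1], [0, 0, 0, -1], [0, 0, 0, -1], [0, 0, 0, -1], [0, 0, 0, -1], [0, 0, 0, -1]]])

```text
clock: 27.75
tool_pos: [412.9, 120.4, 203.0]
ee_rot: [0.278, -0.172, 0.942, -0.081]
wrist_force: [-0.9, 0.4, 0.9]
grip_width: 0.766
```

```bash
python3 - <<'E'
from h import *
path([((0,0,96),-149)])
knob("wrist","w20")
E
```

```text
t 27.75 g [ 1.  -0.5 99.9] yaw 118.4 tilt err deg [3.6 1.2] q [ 0.42  0.05  2.32 -0.85  0.38 -0.78] F bed [-0.3  0.3  1.2] grip 0.766
[[0.1, 0.1, 0.4, np.float64(-11.58)]] 
norms [0.4]
wrist knob n 4141 top z 109.3 circle [-5.7 -1.3] 37.1 mean [ -8.1  -4.5 108.6] arm angle -4.301
```

Request:
play_rows(series=[[[0, 0, 0.1, -1], [0, 0, 0.1, -1], [0, 0, 0, -1], [0, 0, 0.1, -1], [0, 0, 0, -1], [0, 0, 0.1, -1], [0, 0, 0, -1], [0, 0, 0.1, -1]]])

```text
clock: 28.8
tool_pos: [415.3, 120.2, 199.8]
ee_rot: [0.19, -0.655, 0.698, -0.218]
wrist_force: [-0.5, 1.1, 0.0]
grip_width: 0.763
```

Request:
play_rows(series=[[[0, 0, 0, -1], [0, 0, 0, -1], [0, 0, 0.1, -1], [0, 0, 0, -0.9], [0, 0, 0, 0]]])

```text
clock: 29.42
tool_pos: [415.7, 120.1, 199.5]
ee_rot: [-0.123, 0.821, -0.491, 0.262]
wrist_force: [-0.3, 0.7, 0.1]
grip_width: 0.765
```

```bash
python3 - <<'E'
from h import *
path([((0,0,95),-149)])
E
```

```text
t 29.43 g [ 1.8 -0.2 95.5] yaw -144.1 tilt err deg [3.7 1.3] q [ 0.42  0.06  2.32 -0.87  0.37 -2.45] F bed [-0.3  0.7  0.2] grip 0.765
[[-0.1, 0.1, 0.0, np.float64(0.61)]] 
norms [0.1]
```

Request:
play_rows(series=[[[-0.1, 0.1, 0, 0], [0, 0, 0, 0], [0, 0, 0, 0], [0, 0, 0, 0]]], hand=255, force=20)

```text
clock: 29.92
tool_pos: [414.4, 120.5, 198.8]
ee_rot: [-0.124, 0.82, -0.493, 0.262]
wrist_force: [-0.2, 0.6, 0.1]
grip_width: 0.446
```

Request:
play_rows(series=[[[0, 0, 0, 1], [0, 0, 0, 1], [0, 0, 0.1, 1], [0, 0, 0, 1], [0, 0, 0, 1], [0, 0, 0, 1], [0, 0, 0.1, 1], [0, 0, 0, 1]]])

```text
clock: 30.92
tool_pos: [415.2, 120.5, 197.7]
ee_rot: [0.247, -0.417, 0.861, -0.152]
wrist_force: [0.8, -0.5, -0.3]
grip_width: 0.437
```

Request:
play_rows(series=[[[0, 0, 0, 1], [0, 0, 0, 1], [0, 0, 0.1, 1], [0, 0, 0, 1], [0, 0, 0, 1], [0, 0, 0, 1], [0, 0, 0.1, 1], [0, 0, 0, 1]]])

```text
clock: 31.92
tool_pos: [416.1, 120.0, 196.5]
ee_rot: [0.291, 0.12, 0.949, 0.007]
wrist_force: [1.4, 2.2, -1.6]
grip_width: 0.436
```

```bash
python3 - <<'E'
from h import *
path([((0,0,94),-149)])
print(bot.observe()["torque"])
knob("wrist","w21")
E
```

```text
t 31.93 g [ 0.8 -0.4 92.7] yaw 83.2 tilt err deg [3.8 1.2] q [ 0.42  0.06  2.32 -0.9   0.36 -0.11] F bed [ 0.1  2.4 -1.9] grip 0.436
[[0.1, 0.0, -0.1, np.float64(-15.97)]] 
norms [0.1]
[-0.3812  0.3919 -0.1603]
wrist knob n 4189 top z 106.7 circle [-6.1  2.1] 22.9 mean [-10.5   0.9 106. ] arm angle 1.953
```

Request:
play_rows(series=[[[0, 0, 0, 1], [0, 0, 0, 1], [0, 0, 0, 1], [0, 0, 0, 1], [0, 0, 0, 1], [0, 0, 0, 1], [0, 0, 0, 1], [0, 0, 0, 1]]])

```text
clock: 32.98
tool_pos: [416.6, 119.9, 195.4]
ee_rot: [0.241, 0.614, 0.734, 0.161]
wrist_force: [0.2, 1.0, 0.4]
grip_width: 0.447
```

Request:
play_rows(series=[[[0, 0, 0, 1], [0, 0, 0, 1], [0, 0, 0, 1], [0, 0, 0, 1], [0, 0, 0, 1], [0, 0, 0, 1]]])

```text
clock: 33.72
tool_pos: [416.8, 120.0, 194.5]
ee_rot: [0.153, 0.863, 0.414, 0.245]
wrist_force: [-1.3, -0.2, -0.9]
grip_width: 0.439
```

```bash
python3 - <<'E'
from h import *
path([((0,0,94),-149)])
s=bot.observe();print(s["torque"],s["tau"])
knob("wrist","w22")
E
```

```text
t 33.73 g [ 0.2 -0.6 90.6] yaw -31.0 tilt err deg [3.5 0.9] q [ 0.42  0.07  2.32 -0.9   0.36  1.89] F bed [-1.6 -0.4 -0.2] grip 0.439
[[0.1, -0.0, -0.3, np.float64(14.75)]] 
norms [0.3]
[-0.3544  1.0522  0.381 ] [ -0.2894 -22.9517 -18.817   -0.5262  -0.9398  -0.406 ]
wrist knob n 4046 top z 104.6 circle [-2.2  0. ] 24.8 mean [  3.2   7.3 103.9] arm angle 1.97
```

Request:
play_rows(series=[[[0, 0, -0.1, 1], [0, 0, 0, 1], [0, 0, 0, 1]]])

```text
clock: 34.15
tool_pos: [418.9, 122.0, 196.8]
ee_rot: [0.097, 0.929, 0.227, 0.275]
wrist_force: [8.9, -1.0, -0.1]
grip_width: 0.44
```

```bash
python3 - <<'E'
from h import *
path([((0,0,94),-149)])
s=bot.observe();print(s["torque"],s["tau"][5],Rq(s["ee_rot"])[:,2]@s["torque"])
knob("wrist","w23")
E
```

```text
t 34.15 g [ 3.2  2.1 91.7] yaw -54.9 tilt err deg [3.8 1.3] q [ 0.42  0.07  2.32 -0.9   0.36  2.3 ] F bed [ 7.7  0.2 -4.6] grip 0.44
[[-0.4, -0.0, -0.3, np.float64(11.76)]] 
norms [0.5]
[-0.1315 -0.4668  0.5456] -0.3992687724530697 -0.5000285554814768
wrist knob n 3795 top z 104.6 circle [-0.1  1.7] 24.8 mean [  5.3   4.7 104. ] arm angle 1.956
```

```bash
python3 - <<'E'
import cv2,numpy as np
a=[cv2.resize(cv2.imread(f"pics/w{i}.png")[200:340,200:360],None,fx=2.3,fy=2.3,interpolation=2) for i in (21,22,23)]
b=[cv2.resize(cv2.imread(f"pics/w{i}.png")[200:340,200:360],None,fx=2.3,fy=2.3,interpolation=2) for i in (11,17,19)]
im=np.vstack([np.hstack(b),np.hstack(a)]);cv2.imwrite("pics/k1.png",cv2.resize(im,(780,460)))
E
```

```text
(no output)
```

View pics/k1.png

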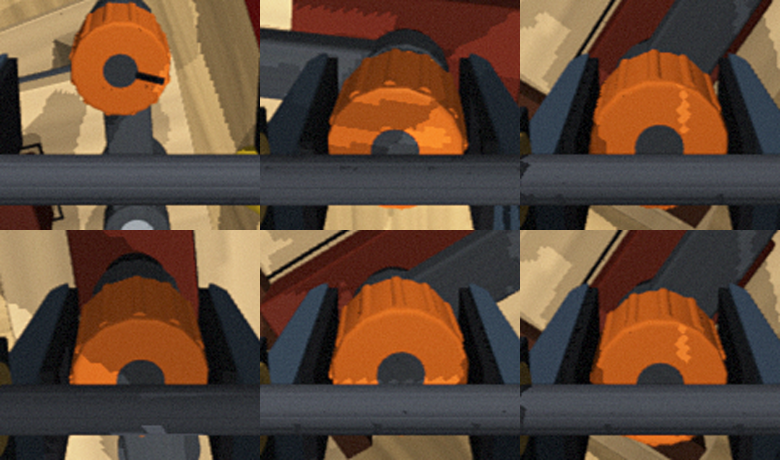

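Request:
play_rows(series=[[[0, 0, 0, 0], [0, 0, 0, 0], [-0.3, 0, -2, 0], [0, 0, -4, -1], [0, 0, -2, -1], [0, 0, 0, -1], [0, 0, 0, -1], [0, 0, 0, -1]]], hand=60)

```text
clock: 35.2
tool_pos: [369.3, 124.3, 262.8]
ee_rot: [0.188, 0.788, 0.544, 0.22]
wrist_force: [-0.1, -0.4, -0.5]
grip_width: 0.764
```

```bash
python3 - <<'E'
from meas import *
path([((0,0,95),30)])
knob("wrist","w24");knob("top","t24")
p,d=bot.grab_frame("scene");cv2.imwrite("pics/s24.png",cv2.resize(p[150:280,220:400,::-1],None,fx=4,fy=4,interpolation=2))
E
```

```text
t 35.2 g [ -6.8  -2.6 173.5] yaw -13.1 tilt err deg [3.6 1.2] q [ 0.5  -0.11  2.27 -0.62  0.57  1.32] F bed [-0.2 -0.4 -0.4] grip 0.764
[[0.1, 0.2, 7.9, np.float64(-5.39)]] 
norms [7.9]
wrist knob n 2393 top z 104.7 circle [-1.2  0.4] 20.7 mean [ -1.3   1.6 103.9] arm angle 1.967
top knob n 117 top z 104.7 circle [10.2 -0.5] 16.8 mean [ 14.6  -1.8 103.9] arm angle -4.308
```

View pics/w24.png

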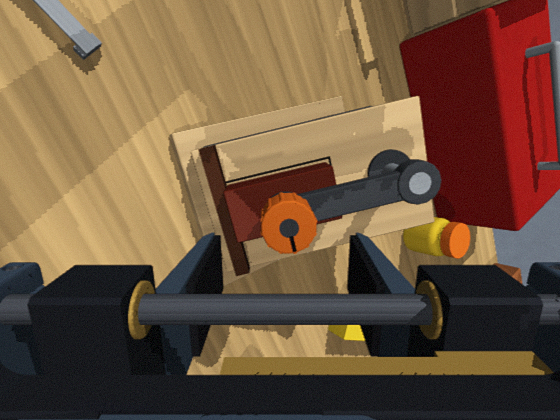

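View pics/s24.png

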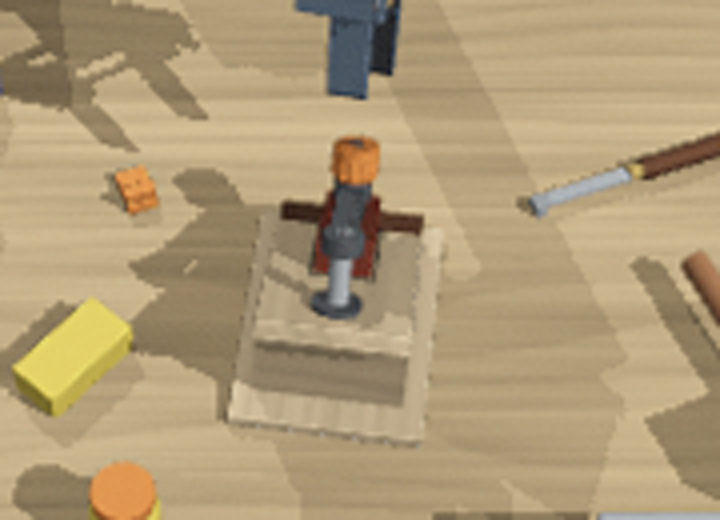

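```bash
python3 - <<'E'
from h import *
# px -> plane through knob top; need poses: w11 (reported) and now (w24)
def ray(px,pos,q,zt):
    s=dict(tool_pos=np.array(pos),ee_rot=np.array(q));c=wcam(s);K=c["mtx"]
    r=c["R"].T@np.array([(px[0]-K[0,2])/K[0,0],(px[1]-K[1,2])/K[1,1],1]);C=-c["R"].T@c["t"]
    X0=B.T@(C-O);r=B.T@r;return X0+r*(zt-X0[2])/r[2]
def mark(name,pos,q,zt,armdeg):
    im=cv2.imread(f"pics/{name}.png");hsv=cv2.cvtColor(im,cv2.COLOR_BGR2HSV)
    org=((hsv[...,0]<18)&(hsv[...,1]>170)&(hsv[...,2]>150)).astype(np.uint8)
    n,l,st,ce=cv2.connectedComponentsWithStats(org);k=[i for i in range(1,n) if st[i,4]>500 and 200<ce[i,0]<360 and 190<ce[i,1]<290]
    k=max(k,key=lambda i:st[i,4]);cn=cv2.findContours((l==k).astype(np.uint8),cv2.RETR_EXTERNAL,cv2.CHAIN_APPROX_NONE)[0][0]
    f=np.zeros(l.shape,np.uint8);cv2.drawContours(f,[cv2.convexHull(cn)],-1,1,-1)
    dark=(f>0)&(im.max(2)<75)
    ys,xs=np.nonzero(dark);P=np.array([ray((x,y),pos,q,zt) for x,y in zip(xs,ys)])
    # hub is the disc; mark are black (darkest)
    blk=im.max(2)[ys,xs]<45
    print(name,len(P),blk.sum(),P.mean(0),P[blk].mean(0))
    return P,blk
from math import *
for name,pos,q,zt,c in (("w11",[513.5,217.5,324.1],[.187,.795,.543,.198],114.3,(128.5,109.5)),("w24",[369.3,124.3,262.8],[.188,.788,.544,.22],104.3,(0,0))):
    P,b=mark(name,pos,q,zt,0)
    hub=P[~b].mean(0);m=P[b].mean(0)
    d=m-hub;arm=degrees(atan2(c[1],c[0]-110));print("hub",hub,"mark ang",degrees(atan2(d[1],d[0])),"rel arm",(degrees(atan2(d[1],d[0]))-arm)%360)
E
```

```text
w11 391 61 [128.2855 107.9243 114.3   ] [136.5169 103.6168 114.3   ]
hub [126.7639 108.7205 114.3   ] mark ang -27.62295156513373 rel arm 251.96660014401454
w24 318 44 [ -1.1092  -1.842  104.3   ] [ -1.0307 -11.2649 104.3   ]
hub [ -1.1218  -0.3288 104.3   ] mark ang -89.52288841928856 rel arm 90.47711158071144
```

By the index mark, the knob has turned about 520° since the start, and the last stroke ended in slip at 0.5 N·m. I'll regrip with more force and check whether that was the end stop.

Request:
play_rows(series=[[[0, 0, 0, -1], [0, 0, 0, -1], [0, 0, 0, -1], [0, 0, 0, -1], [0, 0, 0, -1], [0, 0, 0, -1], [0, 0, 0, -1], [0, 0, 0, 0]]])

```text
clock: 36.35
tool_pos: [368.4, 123.6, 261.1]
ee_rot: [0.268, 0.437, 0.852, 0.104]
wrist_force: [-0.0, -1.0, -0.5]
grip_width: 0.762
```

```bash
python3 - <<'E'
from h import *
path([((0,0,150),43),((0,0,93),43)])
E
```

```text
t 36.35 g [ -8.7  -3.6 172.5] yaw 43.4 tilt err deg [3.4 1.1] q [ 0.5  -0.11  2.27 -0.62  0.58  0.34] F bed [-0.1 -1.  -0.5] grip 0.762
[[-0.3, 0.7, 2.3, np.float64(0.05)], [0.2, -0.3, 5.7, 0.0]] 
norms [2.4, 5.7]
```

Request:
play_rows(series=[[[-0.3, 0.7, 2.2, 0], [0.2, -0.3, 4, 0], [0, 0, 1.2, 0], [0, 0, 0, 0]]])

```text
clock: 36.85
tool_pos: [413.9, 121.4, 200.5]
ee_rot: [0.268, 0.443, 0.849, 0.107]
wrist_force: [-0.1, -0.9, -0.5]
grip_width: 0.77
```

```bash
python3 - <<'E'
from h import *
path([((0,0,92),43)])
E
```

```text
t 36.85 g [ 0.4  0.8 97.2] yaw 42.6 tilt err deg [3.5 1.2] q [ 0.42  0.05  2.32 -0.86  0.38  0.56] F bed [-0.2 -0.9 -0.5] grip 0.77
[[-0.0, -0.1, 0.5, np.float64(-0.05)]] 
norms [0.5]
```

Request:
play_rows(series=[[[0, -0.1, 0.4, 0], [0, 0, 0, 0], [0, 0, 0, 0], [0, 0, 0, 0], [0, 0, 0, 0]]], hand=255, force=30)

```text
clock: 37.48
tool_pos: [415.0, 120.5, 197.6]
ee_rot: [0.268, 0.444, 0.848, 0.108]
wrist_force: [3.2, -0.0, -2.9]
grip_width: 0.441
```

Request:
play_rows(series=[[[0, 0, 0, 1]]])

```text
clock: 37.6
tool_pos: [414.9, 120.6, 197.6]
ee_rot: [0.26, 0.502, 0.815, 0.126]
wrist_force: [-1.4, 1.8, 0.9]
grip_width: 0.437
```

```bash
python3 - <<'E'
from h import *
path([((0,0,92),43)])
s=bot.observe();print(Rq(s["ee_rot"])[:,2]@s["torque"],s["tau"][5])
knob("wrist","w25")
E
```

```text
t 37.6 g [ 0.   0.1 94.3] yaw 34.4 tilt err deg [3.6 1.2] q [ 0.42  0.06  2.32 -0.88  0.37  0.73] F bed [-1.   1.6  1.6] grip 0.437
[[-0.0, -0.0, 0.2, np.float64(-1.08)]] 
norms [0.2]
-0.7755376833582213 -0.3560909628868103
wrist knob n 4117 top z 104.5 circle [-2.9  0.9] 25.9 mean [ -5.9   6.9 103.8] arm angle 1.963
```

Request:
play_rows(series=[[[0, 0, 0, 1], [0, 0, 0, 0.6]]])

```text
clock: 37.9
tool_pos: [414.5, 121.5, 197.8]
ee_rot: [0.244, 0.591, 0.753, 0.156]
wrist_force: [-1.1, 4.1, -0.3]
grip_width: 0.437
```

```bash
python3 - <<'E'
from h import *
path([((0,0,92),43)])
s=bot.observe();print(Rq(s["ee_rot"])[:,2]@s["torque"],s["tau"][5])
knob("wrist","w26")
E
```

```text
t 37.9 g [-0.2  1.  94.6] yaw 21.4 tilt err deg [3.6 1.4] q [ 0.42  0.06  2.32 -0.88  0.36  0.96] F bed [-1.6  3.9  0.6] grip 0.437
[[-0.1, -0.0, 0.3, np.float64(-2.71)]] 
norms [0.3]
-0.8283657132390052 0.2398032322525978
wrist knob n 3962 top z 104.5 circle [-3.8  1.8] 25.4 mean [ -4.2   8.  103.9] arm angle 1.955
```

Request:
play_rows(series=[[[0, 0, 0, 0], [0, 0, 0, 0], [0, 0, -2, 0], [0, 0, -5, 0], [0, 0, -4, 0], [0, 0, -3, 0], [0, 0, 0, 0]]], hand=50)

```text
clock: 38.83
tool_pos: [336.0, 129.2, 319.1]
ee_rot: [0.244, 0.59, 0.754, 0.157]
wrist_force: [0.2, -0.2, -0.2]
grip_width: 0.801
```

```bash
python3 - <<'E'
from meas import *
path([((0,0,200),43)])
knob("wrist","w27")
p,d=bot.grab_frame("top");cv2.imwrite("pics/t27.png",cv2.resize(p[120:300,140:380,::-1],None,fx=3,fy=3,interpolation=2))
E
```

```text
t 38.83 g [ -7.8  -2.1 239.1] yaw 21.5 tilt err deg [3.7 1.5] q [ 0.59 -0.23  2.2  -0.52  0.77  0.65] F bed [ 0.1 -0.2 -0.3] grip 0.801
[[-0.1, 0.5, 4.0, np.float64(-2.69)]] 
norms [4.0]
wrist knob n 1497 top z 104.7 circle [-1.6  0.2] 20.5 mean [ -2.1   1.3 103.8] arm angle 1.969
```

View pics/w27.png

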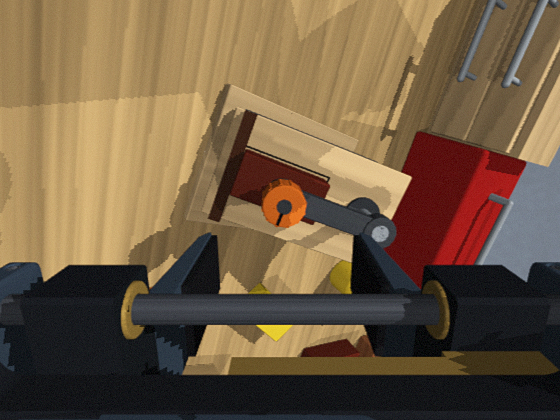

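```bash
python3 - <<'E'
from h import *
from math import *
s=bot.observe();p,d=bot.grab_frame("wrist");c=wcam(s);W=cloud(p,d,c);X=(W-O)@B
K=c["mtx"];C=B.T@(-c["R"].T@c["t"]-O)
v,u=np.mgrid[:420,:560];r=np.stack([(u-K[0,2])/K[0,0],(v-K[1,2])/K[1,1],np.ones_like(u)],-1)@c["R"]@B
T=C+r*((104.3-C[2])/r[...,2])[...,None]
sel=(np.hypot(T[...,0]+1.2,T[...,1]-.3)<17)
blk=sel&(p.max(2)<45);hub=sel&(p.max(2)>=45)&(p[...,0]<110)&(p[...,0]<p[...,2]+30)
h=T[hub].mean(0);m=T[blk].mean(0);print(blk.sum(),hub.sum(),h,m,"mark",degrees(atan2(m[1]-h[1],m[0]-h[0])))
hsv=cv2.cvtColor(p,cv2.COLOR_RGB2HSV)
red=(d>0)&((hsv[...,0]<8)|(hsv[...,0]>170))&(hsv[...,1]>110)&(X[...,2]>33)&(X[...,2]<40)&(abs(X[...,1])<45)&(abs(X[...,0])<70)
P=X[red];print("blank top x",np.percentile(P[:,0],[.5,99.5]),"y",np.percentile(P[:,1],[.5,99.5]),"z",np.median(P[:,2]))
for lo,hi in((-48,-25),(25,48)):
    q=P[(P[:,0]>lo)&(P[:,0]<hi)];print(lo,np.percentile(q[:,1],[1,99]),np.median(q[:,2]))
E
```

```text
27 160 [ -1.2386   0.464  104.3   ] [ -1.2496 -10.6006 104.3   ] mark -90.05679182053096
blank top x [-50.9126  46.8401] y [-23.0303  25.4717] z 36.36225083215052
-48 [-22.5753  25.2923] 36.376179020590065
25 [-23.1813  25.1883] 36.30950823324749
```

View pics/t27.png

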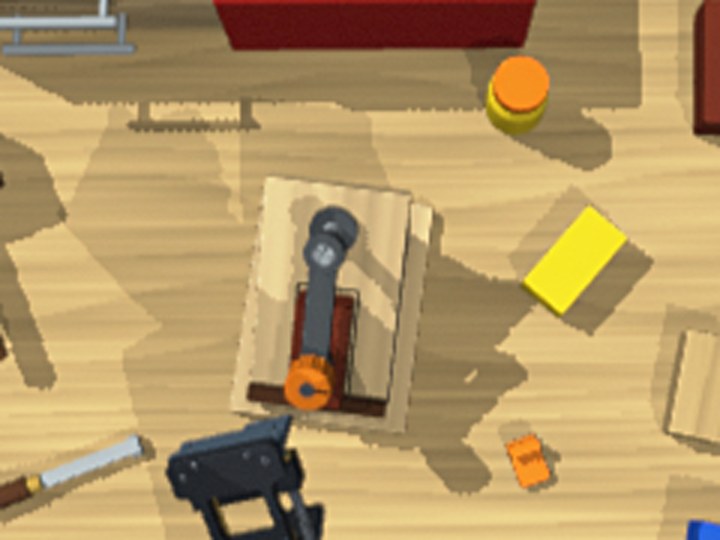

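The index mark didn't move (-89.5° before, -90.1° after) under 0.83 N·m, so the screw is at its end stop. The arm is at 1.969 rad, and the blank is flat, inside the outline and at the ledge.

```bash
python3 -c "
from cell import bot
print(bot.close_job(), bot.observe()['clock'])"
```

```text
the job is handed in; nothing more can be done
the job is handed in; nothing more can be done
```

The blank is clamped on the stand and I have handed the job in, at about 39 s of the 72 s allowed.

**What I did:** The moves offered no way to tilt the tool. I picked up the blank, then reached out past the arm's limit, which tilted the tool about 31° to match the bed. I set the blank down flat, slid it against the ledge while still gripping it, and let go. Then I swung the clamp arm round to its stop with the knob loosely held between the fingers. I screwed the knob down in two long strokes, with a third grip to test for the end stop.

**Last checks:**
- **Blank:** It lies flat, with its top about 36 mm above the bed. Its lower end is at the ledge; both measure about -51 mm along the bed. It sits about 1 mm off centre sideways, inside the outline.
- **Clamp arm:** It measured 1.969 rad against the stop at 1.971.
- **Screw:** The knob's index mark did not move under about 0.8 N·m with the grip slipping, so it is at its end stop.
- **Clearance:** The gripper had backed off and was touching nothing. In the top camera's close-up of the stand, the glue pot and bench dog looked undisturbed. I did not re-measure the other items.

**Disagreements:**
- The knob's drop measured about 10 mm and its turn about 520°, against a nominal 10.5 mm and 540°. The screw may have started slightly turned, or this may be measuring error.
- The clamp arm started about 0.2 rad past its parked position.

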